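Set the spark tester's gap and rack the plugs

TASK

Get the bench spark tester ready for the plugs on the bench: take the flat gauge blade from its wooden block, stand it down in the open spark gap until its collar rests on both copper electrodes, and slide the moving electrode up snug against the blade; then draw the blade out without disturbing the gap and put it back in its block, fully home. Lay every loose spark plug, before or after, down in a groove of its own on the sloped rack, in line with the groove, thread downhill and near the lip. Leave the other things on the bench where they are.

Things in the scene. Friction and masses are not known exactly. Their poses are not given: they have to be found in the camera images.
- tester: Fixed spark tester: grey steel case 130 x 270 x 30 mm high with two facing copper electrode blocks, each 26 (x) x 24 (y) x 25 mm, tops 80 mm above the bench. Origin on the bench under the gap; x away from the robot (case from -45 to +85 mm), y along the slide, z up. Gap face of the fixed block at y = -3 mm, facing +y. Gap open above, clear down to 30 mm. Bayonet socket 55 mm high at x 45, y -95.
- electrode (a joint): Sliding carriage of the moving electrode, m. 0 = fully open, spark gap 16 mm; grows to 0.014 as the carriage slides towards the tester's -y; gap width = 0.016 - value. It starts between 0 and 0.005, slides against about 6 N of friction and stays where it is left.
- slide_grip (a point): Grip point on the carriage's black upright handle, 72 mm above the bench, 70 mm in +y from the moving gap face. The handle is 16 (x) x 14 (y) mm, from 48 to 88 mm above the bench; the carriage, 42 mm wide, lies under it up to 48 mm.
- gauge: Flat steel gauge blade with depth collar and black grip, 120 g, standing in its block at the start. Origin: centre of the collar's underside, z up. Blade below: 20 (x) wide, 6 (y) thick, 38 mm long, last 4 mm thinner (16 x 3.5). Collar 26 (x) x 36 (y) x 5 mm. Grip 22 (x) x 14 (y) mm, from 5 to 41 mm above the origin. A half turn about z makes no difference.
- gauge_block: Fixed dark hardwood block 60 (x) x 80 (y) x 50 mm high with one upright slot through its centre, 25 (x) x 9.5 mm (y), in which the gauge stands, collar on the block's top. Origin: centre of its underside, on the bench.
- rack_bed: Board of the fixed sloped plug rack, 118 (x) x 264 mm (y), rising 20 degrees along +x (away from the robot); z is its outward normal. Origin: centre of the groove floors, 40 mm above the bench. Five grooves along x, 30 mm wide, 5 deep, centred at y = -100, -50, 0, 50, 100 mm. A lip 12 mm high across the low end, inner face at x = -53 mm; high end open at x = +59 mm.
- plug1: Spark plug, 82 mm long, 60 g, lying on the bench (three to five plugs are there; None if absent). Origin: on its axis, mid steel hexagon (21 mm across flats, 24 across corners, 12 long), 10.5 mm above what it lies on. x runs along the plug to the white insulator (11 mm thick, +11 to +38 mm) and terminal (end +48); 14 mm thread to -x (end -34). Round 21 mm flange from -12 to -6.
- plug1_tip (a point): Firing end (thread end) of that plug, on its axis, 34 mm from its origin.
- plug2: Spark plug, 82 mm long, 60 g, lying on the bench (three to five plugs are there; None if absent). Origin: on its axis, mid steel hexagon (21 mm across flats, 24 across corners, 12 long), 10.5 mm above what it lies on. x runs along the plug to the white insulator (11 mm thick, +11 to +38 mm) and terminal (end +48); 14 mm thread to -x (end -34). Round 21 mm flange from -12 to -6.
- plug2_tip (a point): Firing end (thread end) of that plug, on its axis, 34 mm from its origin.
- plug3: Spark plug, 82 mm long, 60 g, lying on the bench (three to five plugs are there; None if absent). Origin: on its axis, mid steel hexagon (21 mm across flats, 24 across corners, 12 long), 10.5 mm above what it lies on. x runs along the plug to the white insulator (11 mm thick, +11 to +38 mm) and terminal (end +48); 14 mm thread to -x (end -34). Round 21 mm flange from -12 to -6.
- plug3_tip (a point): Firing end (thread end) of that plug, on its axis, 34 mm from its origin.
- plug4: Spark plug, 82 mm long, 60 g, lying on the bench (three to five plugs are there; None if absent). Origin: on its axis, mid steel hexagon (21 mm across flats, 24 across corners, 12 long), 10.5 mm above what it lies on. x runs along the plug to the white insulator (11 mm thick, +11 to +38 mm) and terminal (end +48); 14 mm thread to -x (end -34). Round 21 mm flange from -12 to -6.
- plug4_tip (a point): Firing end (thread end) of that plug, on its axis, 34 mm from its origin.
- plug5: Spark plug, 82 mm long, 60 g, lying on the bench (three to five plugs are there; None if absent). Origin: on its axis, mid steel hexagon (21 mm across flats, 24 across corners, 12 long), 10.5 mm above what it lies on. x runs along the plug to the white insulator (11 mm thick, +11 to +38 mm) and terminal (end +48); 14 mm thread to -x (end -34). Round 21 mm flange from -12 to -6.
- plug5_tip (a point): Firing end (thread end) of that plug, on its axis, 34 mm from its origin.
- carb_bowl: Bystander, to be left alone: olive plastic carburettor bowl, 62 mm across, 35 mm high. Origin at its underside, near its middle.
- oil_cap: Bystander, to be left alone: tin oil can cap with a spout, 34 mm across, 45 mm high. Origin at its underside, near its middle.
- terminal: Bystander, to be left alone: copper ignition terminal lug, 70 mm long, 14 mm high. Origin at its underside, near its middle.
- height_lever: Bystander, to be left alone: chrome mower height lever lying flat, 210 mm long with a black end grip. Origin at its underside, near its middle.
- screwdriver: Bystander, to be left alone: screwdriver lying on the bench. Origin at its underside, near its middle.
- screw_jar: Bystander, to be left alone: glass jar of 60 mm diameter, 75 mm high. Origin at its underside, near its middle.
- plug_carton: Bystander, to be left alone: cardboard carton 90 x 60 x 50 mm. Origin at its underside, near its middle.
There are look-alikes about, which are no part of the job. Leave any blue or yellow look-alike of the gauge alone.

How it is judged:
By the outcome, as a careful person would: the job done as asked, in the order asked, and still so for the second after the job is handed in, with the robot touching nothing.
Of plug1, plug2, plug3, plug4, plug5 only 3 to 5 are there at a start; the rules pass over those that are not, and their reading is None.
At some moment in a run one of plug1, plug2, plug3, plug4, plug5 may be knocked a few centimetres aside while the robot is not near it.
It also fails if it takes over 210 s, if anything falls off the work surface, if the arm or the gripper's body presses on something with over 40 N, if the wrist force passes 120 N, or if a joint passes its speed limit or range.

ROBOT

A 6-joint arm with a two-finger parallel gripper is mounted at the origin on the work surface. World frame = base frame: x ahead of the robot, y to its left, z up, the work surface at z = 0. Lengths are in m, angles in rad, forces in N, time in s.
With the tool pointing down it reaches from about 0.35 to 0.975 m from the base axis. Payload 4.9 kg.
Tool frame: the origin (TCP) lies at the very end of the fingers, on their centre line; the grasp point (between the pads) lies 19 mm behind it (ctrl.tcp_to_grasp is the z of the grasp point in the tool frame, in m); z points along the fingers, y is the line along which they close (so a half turn about z gives the same grasp; the last joint's range is limited). The gripper opens to 85 mm and grips with 20 to 120 N. Pads are 22 mm wide; open, the fingers measure 114 mm over their backs; the gripper's body (76 mm by 85 mm) begins 54 mm behind the grasp point. The pads swing forward as they close: fully open they stand 13 mm farther back than shut.
Start: joints at [1.207, 0.053, 1.613, -0, 1.476, -0.119], TCP at [0.151, 0.606, 0.231] pointing down, gripper open.
Joint ranges: [-3.01, 3.01], [-1.01, 2.22], [0.06, 2.58], [-1.02, 4.17], [0.09, 2.62], [-3.14, 3.14]. Speed limits (rad/s): [2.57, 2.57, 3.14, 3.14, 3.14, 3.14].

INTERFACE

Orientations are given as a rotation vector (axis times angle).
In Python, from station import ctrl, eyes, job, nets gives the robot as it stands. The module is installed in compiled form; this text tells all that it offers.
- The arm moves only by the tool jog_arm, never from a script. Its argument "commands" is one flat list of numbers, 7 for each row, row after row: the shift along the tool's x, y, z each as a share of 0.06 m, from -1 to 1, then the turn, a rotation vector about the tool's x, y, z each as a share of 0.1 rad, from -1 to 1, then the finger opening in mm, from 0 to 85.4. In form: [x, y, z, ax, ay, az, grip, x, y, z, ax, ay, az, grip, ...]. A call has 1 to 20 rows; each row shifts and turns the commanded pose from where the row before left it, along the tool's axes as they then stand; what a row does not reach is not made up. A row lasts 1/8 s, in which the tool goes at most 62.5 mm and 10.7 degrees, less where a joint would pass 70% of its speed; a pose out of reach is approached as far as the arm can. A call with a number of a shift or a turn outside -1 to 1 is refused whole. A call with a gripper value outside its range is refused whole. The fingers move at their own pace and stop on an object; "newtons" is the grip in N (left out, the last holds). Time passes only in rows, so rows that do not move let the fingers close. It gives the time, the measured TCP pose, the force, the opening and the grip force at its end, in the units of the state.
- ctrl.get_obs(): the state, without advancing time (a new reading comes with each control period).
- eyes.get_image(name): name is "scene" or "top"; returns a dict with "image" (384x512x3 uint8, red, green, blue), "z_map" (384x512 float32, m along the optical axis (not along the pixel's ray), 0 where there is no reading), "K" (3x3 intrinsics, pixels), "dist_coeffs" ([k1, k2, p1, p2, k3] as OpenCV has them; the pictures are not rectified), "cam_to_world" (4x4, takes a point from camera to world coordinates). Camera axes: x right, y up, looking along -z (the intrinsics and any distortion apply to the point x, -y, -z); pixel columns grow to the right and rows downward; lengths in m; the calibration is good to about 2 mm. A picture is of the moment at which its call begins.
- job.finish_job(): hands the job in; it is judged then, once.
Trained networks look in the newest picture that a camera, given by its name, has taken for a name from the list of things; names that differ only in an ending like _2 or _b are one class to them, and where a whole thing is asked for, a point or a joint stands for the part that bears it (a point fixed in the world has none). Each returns a list of dicts, best first, with "p" (0 to 1); they miss things now and then, are a little off and sometimes report something else, mostly with a low value. They report only what shows in the picture. A call takes as long as a camera call. They do not tell look-alikes from the thing itself.
- nets.silhouettes(camera, name): "mask" (384x512 bool, what is visible of it) and "bbox" ([left, top, right, bottom] in pixels, round what is visible of it).
The state is a dict: "t": time; "q": joint angles; "dq": joint speeds; "effort": joint torques, N m; "tool_pos": TCP position; "tool_rot": TCP orientation; "contact_force": force on the tool from outside, world axes, zero at the start; "wrist_torque": the same for the moment, N m; "opening": finger opening in m; "grip_force": force on a finger pad.
Only numpy, scipy, OpenCV 4.12 (cv2) and the standard library are available. Lean on these libraries where they do the work, as an engineer would, in place of code of your own. Each camera call takes 0.05 s, during which the arm holds its last target. There are 200 camera calls.

## Working session

There is one attempt and no reset: what is moved stays moved. The work goes in short steps, Python scripts to look and compute and a tool call to move; the robot and the scene stay as the last step left them, time stands still between calls to the robot, and variables do not carry over. Pictures are saved under pics/ and viewed, at most 14 in all, crops included, and the job is handed in when it is done.

Besides the shell and the picture viewer there is one more tool, called by a JSON object that holds its "name" and its "arguments". jog_arm: Moves the arm, as the interface text tells. Shift numbers are shares of 0.06 m and turn numbers shares of 0.1 rad, none past 1 either way. Its arguments: {"type":"object","properties":{"commands":{"type":"array","items":{"type":"number"}},"newtons":{"type":"number"}},"required":["commands"]}

```bash
mkdir -p pics; cat > h.py <<'E'
import numpy as np, cv2
from station import ctrl, eyes, job, nets
def snap(c):
    return eyes.get_image(c)
def cloud(d):
    h,w=d["z_map"].shape
    u,v=np.meshgrid(np.arange(w),np.arange(h))
    p=cv2.undistortPoints(np.stack([u,v],-1).reshape(-1,1,2).astype(np.float64),d["K"],np.array(d["dist_coeffs"])).reshape(h,w,2)
    z=d["z_map"].astype(float)
    P=np.stack([p[...,0]*z,-p[...,1]*z,-z,np.ones_like(z)],-1)
    W=P@np.array(d["cam_to_world"]).T
    W=W[...,:3]; W[z<=0]=np.nan
    return W
def save(img,n,crop=None,s=1):
    if crop: img=img[crop[1]:crop[3],crop[0]:crop[2]]
    img=cv2.resize(img,None,fx=s,fy=s,interpolation=cv2.INTER_CUBIC)
    cv2.imwrite("pics/"+n,img[...,::-1])
E
python3 - <<'E'
from h import *
for c in("top","scene"):
    d=snap(c); save(d["image"],c+"1.png",s=1.56); np.savez(c+"1.npz",W=cloud(d),img=d["image"])
    M=np.array(d["cam_to_world"]);print(c,M[:3,3].round(3),-M[:3,2].round(3),d["K"][0][0])
    W=cloud(d)
    for n in["tester","electrode","gauge","gauge_block","rack_bed","plug1","carb_bowl","slide_grip"]:
        for r in nets.silhouettes(c,n):
            if r["p"]<.2: continue
            q=W[r["mask"]]; q=q[np.isfinite(q[:,0])]
            print(n,round(r["p"],2),[int(x) for x in r["bbox"]],np.median(q,0).round(3),q.min(0).round(3),q.max(0).round(3)) if len(q) else print(n,r["bbox"])
print(ctrl.get_obs(),ctrl.tcp_to_grasp)
E
```

```text
top [ 0.287 -0.102  1.538] [ 0.198  0.017 -0.98 ] 448.35984792317873
tester 0.76 [215, 160, 295, 201] [ 0.622 -0.072  0.032] [ 0.555 -0.206 -0.007] [0.705 0.067 0.094]
electrode 0.71 [217, 172, 250, 188] [ 0.608 -0.017  0.05 ] [ 0.589 -0.059  0.026] [0.635 0.031 0.094]
gauge 0.64 [351, 186, 365, 197] [ 0.579 -0.435  0.05 ] [ 0.567 -0.456  0.001] [ 0.604 -0.424  0.086]
gauge 0.63 [324, 200, 337, 208] [ 0.536 -0.334  0.057] [ 0.524 -0.36   0.045] [ 0.555 -0.319  0.099]
gauge 0.5 [323, 223, 335, 238] [ 0.453 -0.328  0.045] [ 0.437 -0.354 -0.005] [ 0.48  -0.315  0.086]
gauge 0.46 [213, 157, 295, 202] [ 0.622 -0.072  0.031] [ 0.554 -0.212 -0.007] [0.709 0.067 0.094]
gauge_block 0.75 [317, 197, 341, 216] [ 0.531 -0.336  0.049] [ 0.507 -0.381 -0.003] [ 0.57  -0.298  0.06 ]
rack_bed 0.89 [101, 153, 172, 233] [0.57  0.326 0.042] [ 0.438  0.203 -0.007] [0.712 0.442 0.07 ]
plug1 0.67 [193, 221, 203, 239] [0.45  0.11  0.018] [0.423 0.1   0.004] [0.486 0.122 0.025]
plug1 0.47 [277, 220, 284, 239] [ 0.448 -0.178  0.015] [ 0.421 -0.193 -0.003] [ 0.483 -0.162  0.025]
plug1 0.39 [218, 211, 230, 233] 
[... 2016 characters left out ...]
-0.001] [0.504 0.04  0.023]
{'t': 0.9, 'q': array([ 1.20698488e+00,  5.26543372e-02,  1.61290929e+00, -2.06745219e-05,
        1.47601076e+00, -1.19007989e-01]), 'dq': array([-0.00199674,  0.00165846,  0.00067342, -0.00065308,  0.00057021,
       -0.00060544]), 'effort': array([-8.96849942e-04, -3.93685699e+01, -3.70467067e+01, -1.98509319e-04,
        2.41933349e-04, -9.69740427e-06]), 'tool_pos': array([0.15147922, 0.6063385 , 0.23132635]), 'tool_rot': array([3.83570872e-01, 3.11806427e+00, 2.01291552e-05]), 'contact_force': array([0.15719274, 0.31160962, 0.01759189]), 'wrist_torque': array([-0.02758386, -0.01220906,  0.00072315]), 'grip_force': 0.0, 'opening': 0.08527087928965395} -0.0187
```

```bash
python3 - <<'E'
from h import *
for c,cr in(("top",(90,110,390,300)),("scene",(110,80,390,300))):
    z=np.load(c+"1.npz"); save(z["img"],c+"1z.png",cr,2.6)
E
```

```text
(no output)
```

View pics/top1z.png

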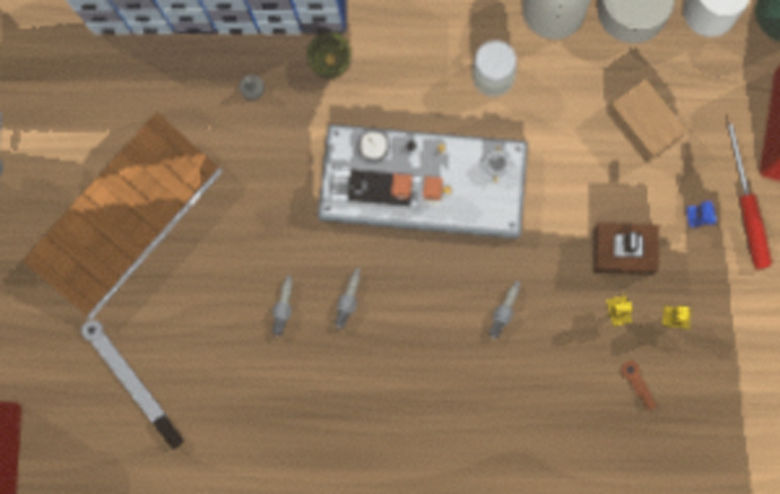

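View pics/scene1z.png

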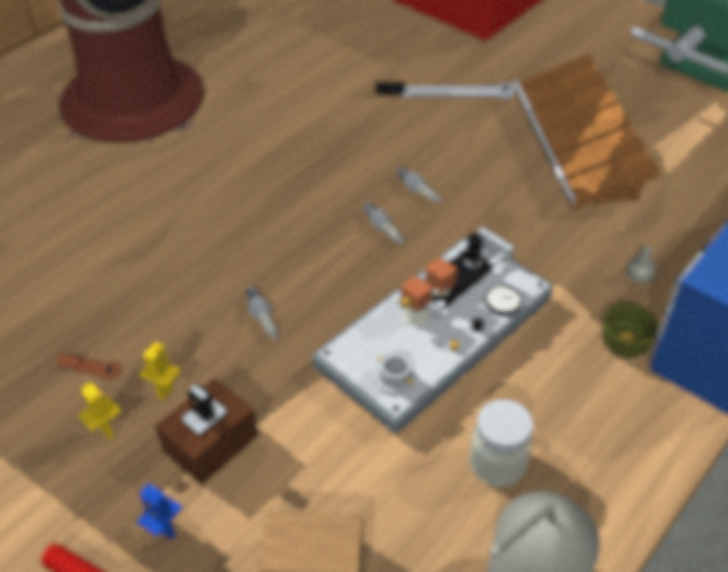

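The pictures show three plugs. In the top crop they are at about (283,305), (348,298) and (505,310), with the threads towards the robot. The tester is at (425,180), with its copper blocks at (402,187) and (433,187). The gauge is in the brown block at (627,245), and the rack is at the left with its lip running (90,320)-(220,170). The yellow and blue look-alikes stay untouched.

```bash
cat > m.py <<'E'
from h import *
def rect(P):
    (c,s,a)=cv2.minAreaRect((P[:,:2]*1000).astype(np.float32)); return np.round(c,1),np.round(s,1),round(a,1)
def box(W,x0,x1,y0,y1,z0,z1):
    return (W[...,0]>x0)&(W[...,0]<x1)&(W[...,1]>y0)&(W[...,1]<y1)&(W[...,2]>z0)&(W[...,2]<z1)
E
python3 - <<'E'
from m import *
for c in("top","scene"):
    z=np.load(c+"1.npz");W=z["W"];I=z["img"].astype(int)
    print(c)
    b=W[box(W,.3,.9,-.15,.15,-.02,.01)];print(" bench z",np.median(b[:,2]).round(4))
    P=W[box(W,.5,.75,-.25,.1,.02,.04)];print(" case",rect(P),np.median(P[:,2]).round(4))
    red=(I[...,0]>I[...,2]+50)
    m=box(W,.5,.75,-.2,.05,.065,.1)
    P=W[m];print(" tall",len(P)); 
    m2=m&red
    v,u=np.nonzero(m2)
    for i in range(len(v)): print(u[i],v[i],(W[v[i],u[i]]*1000).round(0)[:3],end=";") 
    print()
    P=W[m&(I.sum(-1)<150)];print(" dark tall",(P*1000).round(0).tolist())
    P=W[box(W,.49,.58,-.4,-.28,.043,.056)];print(" block top",rect(P),np.median(P[:,2]).round(4))
    P=W[box(W,.49,.58,-.4,-.28,.075,.12)];print(" gauge grip",rect(P),P.mean(0).round(4),len(P),P[:,2].max())
    P=W[box(W,.45,.72,.19,.45,.012,.08)];
    print(" rack",rect(P)); A=np.c_[P[:,:2],np.ones(len(P))]
    k=np.ones(len(P),bool)
    for _ in range(5):
        s=np.linalg.lstsq(A[k],P[k,2],rcond=None)[0]; r=P[:,2]-A@s; k=abs(r)<.006
    print("  plane",s.round(4),np.degrees(np.arctan(np.hypot(*s[:2]))),np.degrees(np.arctan2(s[1],s[0])),rect(P[k]))
    for (x,y) in((.45,.11),(.465,.022),(.45,-.178)):
        P=W[box(W,x-.06,x+.06,y-.042,y+.042,.006,.035)]
        mu=P.mean(0);_,_,V=np.linalg.svd(P[:,:2]-mu[:2]);a=V[0]*np.sign(V[0][0]);t=(P[:,:2]-mu[:2])@a
        w=(P[:,:2]-mu[:2])@np.array([-a[1],a[0]])
        print(" plug",mu.round(4),np.degrees(np.arctan2(a[1],a[0])).round(1),"ends",(mu[:2]+a*t.min()).round(4),(mu[:2]+a*t.max()).round(4),(t.max()-t.min()).round(3))
        for lo in np.arange(t.min(),t.max(),.01):
            k=(t>=lo)&(t<lo+.01); print("   ",((lo-t.min())*1000).round(),k.sum(),((w[k].max()-w[k].min())*1000).round(),(P[k,2].max()*1000).round(),end="")
        print()
E
```

```text
top
 bench z -0.0004
 case (array([628.8, -72.3]), array([267. , 131.1]), 85.4) 0.0305
 tall 156
242 177 [622. -39.  73.];243 177 [620. -42.  81.];244 177 [621. -46.  80.];245 177 [620. -49.  83.];246 177 [620. -52.  85.];247 177 [620. -56.  82.];242 178 [617. -39.  83.];243 178 [617. -42.  83.];244 178 [617. -46.  81.];245 178 [616. -49.  85.];246 178 [617. -52.  83.];247 178 [618. -56.  77.];254 178 [617. -79.  84.];255 178 [617. -82.  82.];256 178 [617. -86.  83.];257 178 [619. -89.  76.];258 178 [617. -92.  82.];242 179 [614. -39.  80.];243 179 [615. -42.  76.];244 179 [614. -46.  80.];245 179 [614. -49.  81.];246 179 [613. -52.  84.];247 179 [614. -56.  81.];254 179 [614. -79.  79.];255 179 [616. -82.  73.];256 179 [615. -86.  77.];257 179 [614. -89.  80.];258 179 [616. -92.  74.];259 179 [615. -96.  76.];242 180 [611. -39.  79.];243 180 [611. -42.  80.];244 180 [611. -46.  77.];245 180 [611. -49.  79.];246 180 [610. -53.  82.];247 180 [611. -56.  79.];253 180 [611. -76.  79.];254 180 [611. -79.  77.];255 180 [610. -82.  84.];256 180 [611. -86.  80.];257 180 [611. -89.  79.];258
[... 8892 characters left out ...]
 -8.0 ends [0.4196 0.115 ] [0.4981 0.104 ] 0.079
    0.0 12 13.0 18.0    10.0 6 6.0 20.0    20.0 12 13.0 22.0    30.0 16 18.0 22.0    40.0 15 18.0 20.0    50.0 8 11.0 16.0    60.0 10 10.0 16.0    70.0 7 5.0 20.0
 plug [0.4685 0.0238 0.0154] -15.7 ends [0.4325 0.0339] [0.5079 0.0128] 0.078
    0.0 11 14.0 18.0    10.0 10 16.0 20.0    20.0 8 16.0 23.0    30.0 21 24.0 22.0    40.0 15 16.0 19.0    50.0 8 10.0 18.0    60.0 10 9.0 18.0    70.0 5 5.0 15.0
 plug [ 0.4569 -0.1821  0.0157] -23.6 ends [ 0.4223 -0.1669] [ 0.4945 -0.1985] 0.079
    0.0 13 13.0 20.0    10.0 8 13.0 19.0    20.0 16 19.0 22.0    30.0 21 23.0 24.0    40.0 19 14.0 19.0    50.0 9 9.0 17.0    60.0 13 11.0 17.0    70.0 7 6.0 14.0
```

```bash
cat > p.py <<'E'
import numpy as np, json, sys
from scipy.spatial.transform import Rotation as Ro
from station import ctrl
def pose(az,tilt=0):
    a=np.radians(az); y=np.array([np.cos(a),np.sin(a),0]); z=np.array([0,0,-1.]); x=np.cross(y,z)
    return Ro.from_matrix(np.stack([x,y,z],1))*Ro.from_rotvec([0,np.radians(tilt),0])
def plan(wps,vmax=.055,dec=2):
    """wps: (x,y,z,az,tilt,grip[,extra hold rows[,vmax]])"""
    o=ctrl.get_obs(); p=o["tool_pos"].copy(); R=Ro.from_rotvec(o["tool_rot"]); rows=[]
    for w in wps:
        T=np.array(w[:3]); Q=pose(w[3],w[4]); g=w[5]; hold=w[6] if len(w)>6 else 0; v=w[7] if len(w)>7 else vmax
        n=max(1,int(np.ceil(np.linalg.norm(T-p)/v)),int(np.ceil((R.inv()*Q).magnitude()/.095)))
        for i in range(n):
            k=n-i; d=dec if k>1 else 3
            s=np.round(R.inv().apply((T-p)/k)/.06,d); r=np.round((R.inv()*Q).as_rotvec()/k/.1,d)
            p=p+R.apply(s*.06); R=R*Ro.from_rotvec(r*.1); rows.append([*s,*r,g])
        rows+=[[0]*6+[g]]*hold
    for i in range(0,len(rows),20):
        print(len(rows[i:i+20]),"["+",".join("%g"%(x+0) for r in rows[i:i+20] for x in r)+"]")
def st():
    o=ctrl.get_obs(); R=Ro.from_rotvec(o["tool_rot"]).as_matrix()
    print("t",round(o["t"],1),"p",o["tool_pos"].round(4),"az",np.degrees(np.arctan2(R[1,1],R[0,1])).round(2),"z",R[:,2].round(3),"F",o["contact_force"].round(1),"op",round(o["opening"],4),"gf",round(o["grip_force"],1))
E
python3 - <<'E'
from p import *
st()
plan([(.47,.15,.24,30,0,60),(.538,-.3395,.16,-1.5,0,45,2),(.538,-.3395,.06,-1.5,0,45,2,.03)])
E
```

```text
t 0.9 p [0.1515 0.6063 0.2313] az 75.97 z [ 0.  0. -1.] F [0.2 0.3 0. ] op 0.0853 gf 0.0
20 [-0.64,-0.55,-0.01,0,0,0.73,60,-0.67,-0.51,-0.01,0,0,0.73,60,-0.71,-0.46,-0.01,0,0,0.73,60,-0.74,-0.4,-0.01,0,0,0.73,60,-0.77,-0.35,-0.01,0,0,0.73,60,-0.79,-0.29,-0.02,0,0,0.73,60,-0.81,-0.23,-0.01,0,0,0.73,60,-0.83,-0.17,-0.02,0,0,0.73,60,-0.83,-0.11,-0.01,0,0,0.73,60,-0.84,-0.05,-0.02,0,0,0.73,60,-0.847,0.01,-0.014,0,0,0.724,60,-0.76,-0.31,0.13,0,0,0.55,45,-0.78,-0.27,0.13,0,0,0.55,45,-0.79,-0.22,0.13,0,0,0.55,45,-0.8,-0.18,0.13,0,0,0.55,45,-0.81,-0.14,0.14,0,0,0.55,45,-0.82,-0.09,0.13,0,0,0.55,45,-0.82,-0.04,0.14,0,0,0.55,45,-0.83,0,0.13,0,0,0.55,45,-0.83,0.04,0.14,0,0,0.55,45]
9 [-0.816,0.093,0.133,0,0,0.548,45,0,0,0,0,0,0,45,0,0,0,0,0,0,45,0,0,0.42,0,0,0,45,0,0,0.42,0,0,0,45,0,0,0.41,0,0,0,45,0,0,0.416,0,0,0,45,0,0,0,0,0,0,45,0,0,0,0,0,0,45]
```

{"name": "jog_arm", "arguments": {"commands": [-0.64,-0.55,-0.01,0,0,0.73,60,-0.67,-0.51,-0.01,0,0,0.73,60,-0.71,-0.46,-0.01,0,0,0.73,60,-0.74,-0.4,-0.01,0,0,0.73,60,-0.77,-0.35,-0.01,0,0,0.73,60,-0.79,-0.29,-0.02,0,0,0.73,60,-0.81,-0.23,-0.01,0,0,0.73,60,-0.83,-0.17,-0.02,0,0,0.73,60,-0.83,-0.11,-0.01,0,0,0.73,60,-0.84,-0.05,-0.02,0,0,0.73,60,-0.847,0.01,-0.014,0,0,0.724,60,-0.76,-0.31,0.13,0,0,0.55,45,-0.78,-0.27,0.13,0,0,0.55,45,-0.79,-0.22,0.13,0,0,0.55,45,-0.8,-0.18,0.13,0,0,0.55,45,-0.81,-0.14,0.14,0,0,0.55,45,-0.82,-0.09,0.13,0,0,0.55,45,-0.82,-0.04,0.14,0,0,0.55,45,-0.83,0,0.13,0,0,0.55,45,-0.83,0.04,0.14,0,0,0.55,45]}}

```text
t: 3.4
tool_pos: [0.5312, -0.2924, 0.1679]
tool_rot: [2.191, 2.25, 0.0]
contact_force: [0.7, -0.4, 0.3]
opening: 0.0451
grip_force: 0.0
```

{"name": "jog_arm", "arguments": {"commands": [-0.816,0.093,0.133,0,0,0.548,45,0,0,0,0,0,0,45,0,0,0,0,0,0,45,0,0,0,0,0,0,45]}}

```text
t: 3.9
tool_pos: [0.5382, -0.3383, 0.1604]
tool_rot: [2.248, 2.194, 0.0]
contact_force: [-0.3, -1.0, 0.2]
opening: 0.0449
grip_force: 0.0
```

```bash
python3 - <<'E'
from p import *
st()
plan([(.538,-.3395,.06,-1.5,0,45,3,.03)],dec=3)
E
```

```text
t 3.9 p [ 0.5382 -0.3383  0.1604] az -1.42 z [ 0. -0. -1.] F [-0.3 -1.   0.2] op 0.0449 gf 0.0
7 [-0.005,-0.001,0.418,0.001,0,0.004,45,-0.005,-0.001,0.418,0.001,0,0.004,45,-0.005,0,0.419,0.001,0,0.003,45,-0.004,-0.001,0.418,0.001,0.001,0.004,45,0,0,0,0,0,0,45,0,0,0,0,0,0,45,0,0,0,0,0,0,45]
```

{"name": "jog_arm", "arguments": {"commands": [-0.02,0,0.42,0,0,0,45,0,0,0.42,0,0,0,45,0,0,0.42,0,0,0,45,0,0,0.41,0,0,0,45,0,0,0,0,0,0,45,0,0,0,0,0,0,18,0,0,0,0,0,0,18,0,0,0,0,0,0,18,0,0,0,0,0,0,18,0,0,0,0,0,0,18,0,0,0,0,0,0,18], "newtons": 40}}

```text
t: 5.28
tool_pos: [0.5389, -0.3412, 0.0617]
tool_rot: [2.249, 2.191, 0.001]
contact_force: [-0.5, 1.9, 5.6]
opening: 0.0213
grip_force: 40.4
```

```bash
python3 - <<'E'
from p import *
st()
E
```

```text
t 5.3 p [ 0.5389 -0.3412  0.0617] az -1.5 z [ 0.002 -0.001 -1.   ] F [-0.5  1.9  5.6] op 0.0213 gf 40.4
```

{"name": "jog_arm", "arguments": {"commands": [0,0,-0.1,0,0,0,18,0,0,-0.3,0,0,0,18,0,0,-0.5,0,0,0,18,0,0,-0.7,0,0,0,18,0,0,-0.7,0,0,0,18,0,0,0,0,0,0,18,0,0,0,0,0,0,18]}}

```text
t: 6.15
tool_pos: [0.5376, -0.3404, 0.1974]
tool_rot: [-2.25, -2.192, 0.0]
contact_force: [-0.5, 0.5, -2.9]
opening: 0.0215
grip_force: 39.6
```

```bash
python3 - <<'E'
from p import *
from h import *
from m import *
st()
for c in("top","scene"):
    d=snap(c);W=cloud(d);save(d["image"],c+"2.png",(290,160,390,235) if c=="top" else (130,180,230,255),6 if c=="top" else 6)
save(np.hstack([cv2.imread("pics/top2.png"),cv2.imread("pics/scene2.png")])[...,::-1],"g2.png",s=.65)
o=ctrl.get_obs();p=o["tool_pos"]
# gap target: tester local y=+4.5
a=np.radians(-4.6);X=np.array([np.cos(a),np.sin(a)]);Y=np.array([-X[1],X[0]])
G=np.array([.609,-.0705])+.0045*Y
print(G)
# TCP rel gauge center
off=np.array([.5389,-.3412])-np.array([.538,-.3397]);print(off)
T=G+off
plan([(.57,-.25,.22,-3,0,18),(T[0],T[1],.16,-4.6,0,18,2)])
E
```

```text
t 6.2 p [ 0.5376 -0.3404  0.1974] az -1.5 z [-0.001  0.    -1.   ] F [-0.5  0.5 -2.9] op 0.0215 gf 39.6
[ 0.6093609 -0.0660145]
[ 0.0009 -0.0015]
8 [0.76,0.25,-0.2,-0.01,-0.01,0.13,18,0.757,0.25,-0.206,-0.019,-0.012,0.131,18,0.77,0.13,0.25,0,0,0.07,18,0.77,0.12,0.25,0,0,0.07,18,0.77,0.12,0.25,0,0,0.07,18,0.767,0.109,0.25,0,0,0.07,18,0,0,0,0,0,0,18,0,0,0,0,0,0,18]
```

View pics/g2.png

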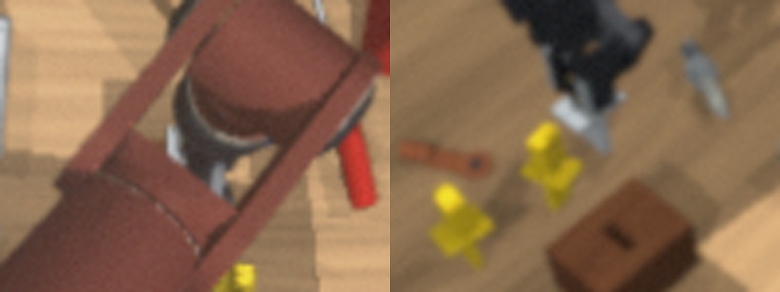

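Gauge is lifted: the scene crop shows it in the fingers above its empty slot, at about (590,120).

{"name": "jog_arm", "arguments": {"commands": [0.76,0.25,-0.2,0,0,0.13,18,0.76,0.25,-0.2,0,0,0.13,18,0.77,0.13,0.25,0,0,0.07,18,0.77,0.12,0.25,0,0,0.07,18,0.77,0.12,0.25,0,0,0.07,18,0.767,0.1,0.25,0,0,0.07,18,0,0,0,0,0,0,18,0,0,0,0,0,0,18]}}

```text
t: 7.25
tool_pos: [0.61, -0.0682, 0.1606]
tool_rot: [-2.307, -2.13, 0.003]
contact_force: [0.6, 0.5, -1.7]
opening: 0.0214
grip_force: 39.6
```

```bash
python3 - <<'E'
from p import *
from h import *
from m import *
st()
d=snap("scene");W=cloud(d);save(d["image"],"s3.png",(215,135,335,225),6.5)
P=W[box(W,.57,.65,-.12,-.02,.100,.160)]; 
I=d["image"].astype(int);k=box(W,.57,.65,-.12,-.02,.11,.158)
v,u=np.nonzero(k)
for i in range(len(v)): print(u[i],v[i],(W[v[i],u[i]]*1000).astype(int),I[v[i],u[i]].sum(),end=";")
print()
plan([(.609,-.0667,.13,-4.6,0,18),(.609,-.0667,.098,-4.6,0,18,3,.02)],dec=3)
E
```

```text
t 7.2 p [ 0.61   -0.0682  0.1606] az -4.58 z [-0.002 -0.    -1.   ] F [ 0.6  0.5 -1.7] op 0.0214 gf 39.6
272 167 [601 -72 156] 315;271 168 [599 -74 153] 493;272 168 [602 -74 154] 446;273 168 [604 -71 154] 336;274 168 [606 -70 154] 231;284 168 [626 -51 152] 233;269 169 [598 -81 153] 463;270 169 [599 -79 153] 542;271 169 [601 -77 153] 561;272 169 [603 -75 152] 525;273 169 [605 -73 152] 428;274 169 [607 -71 152] 329;275 169 [611 -72 155] 262;283 169 [624 -53 149] 266;269 170 [600 -84 154] 481;270 170 [602 -82 153] 549;271 170 [605 -82 155] 568;272 170 [605 -77 152] 556;273 170 [608 -77 153] 513;274 170 [610 -74 152] 449;275 170 [613 -74 154] 398;276 170 [615 -72 153] 354;282 170 [624 -57 148] 273;270 171 [603 -83 151] 499;271 171 [606 -83 152] 533;272 171 [607 -79 150] 553;273 171 [610 -79 152] 560;274 171 [612 -77 152] 545;275 171 [614 -76 152] 523;276 171 [617 -75 153] 481;277 171 [619 -73 153] 413;278 171 [620 -70 152] 355;280 171 [624 -66 151] 303;271 172 [607 -83 149] 458;272 172 [610 -83 151] 505;273 172 [613 -83 153] 545;274 172 [613 -79 150] 569;275 172 [617 -79 153] 571;276 172
[... 800 characters left out ...]
79 176 [621 -65 129] 332;273 177 [603 -68 117] 373;274 177 [607 -68 118] 388;275 177 [610 -68 121] 392;276 177 [613 -68 123] 396;277 177 [618 -70 127] 378;278 177 [619 -67 126] 365;279 177 [620 -63 123] 350;274 178 [607 -68 115] 379;275 178 [610 -68 117] 397;276 178 [613 -68 119] 392;277 178 [618 -70 124] 381;278 178 [620 -68 123] 372;279 178 [622 -65 122] 384;275 179 [611 -69 114] 382;276 179 [613 -67 114] 390;277 179 [618 -69 119] 391;278 179 [620 -68 119] 382;279 179 [620 -63 115] 407;276 180 [614 -68 111] 393;277 180 [618 -69 115] 397;278 180 [621 -68 116] 392;
6 [0.033,-0.025,0.522,-0.008,0.004,-0.005,18,0,0,0.266,0,0,0,18,0,0,0.267,0,0,0,18,0,0,0,0,0,0,18,0,0,0,0,0,0,18,0,0,0,0,0,0,18]
```

View pics/s3.png

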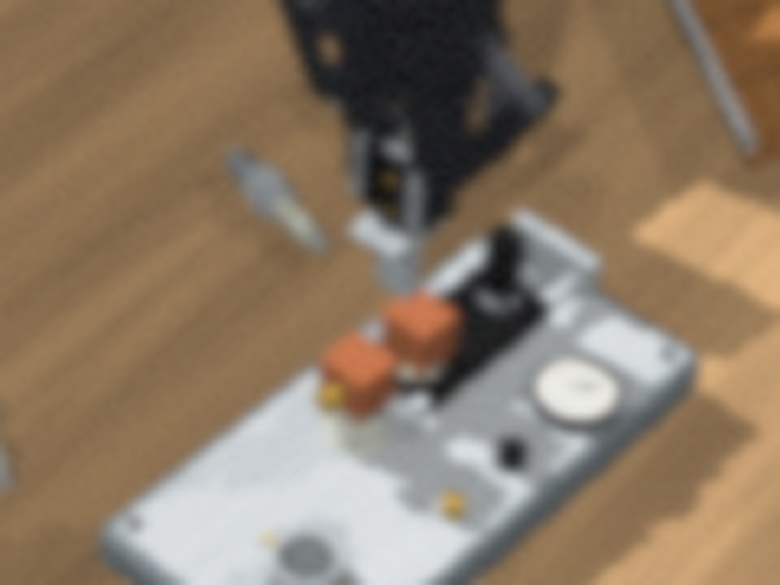

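The blade's -y face is at y≈-68 mm, so its centre is at about -65 mm. That lines up with the open gap between the copper blocks, at about (395,320) in the crop.

{"name": "jog_arm", "arguments": {"commands": [0,-0.02,0.4,0,0,0,18,0,0,0.3,0,0,0,18,0,0,0.2,0,0,0,18,0,0,0.17,0,0,0,18,0,0,0,0,0,0,18,0,0,0,0,0,0,18]}}

```text
t: 8.05
tool_pos: [0.6099, -0.068, 0.0983]
tool_rot: [2.308, 2.13, 0.001]
contact_force: [-0.4, 0.2, -1.7]
opening: 0.0214
grip_force: 39.6
```

{"name": "jog_arm", "arguments": {"commands": [0,0,0.02,0,0,0,18,0,0,0.02,0,0,0,18,0,0,0,0,0,0,18,0,0,0,0,0,0,18]}}

```text
t: 8.55
tool_pos: [0.6094, -0.0679, 0.0952]
tool_rot: [2.309, 2.131, 0.0]
contact_force: [0.4, 0.5, -0.3]
opening: 0.0212
grip_force: 39.6
```

{"name": "jog_arm", "arguments": {"commands": [0,0,0.02,0,0,0,18,0,0,0,0,0,0,18,0,0,0,0,0,0,18]}}

```text
t: 8.93
tool_pos: [0.6094, -0.0679, 0.0939]
tool_rot: [-2.309, -2.131, 0.0]
contact_force: [-0.5, -0.0, -1.1]
opening: 0.0216
grip_force: 39.6
```

{"name": "jog_arm", "arguments": {"commands": [0,0,0.02,0,0,0,18,0,0,0,0,0,0,18,0,0,0,0,0,0,18]}}

```text
t: 9.3
tool_pos: [0.6094, -0.0679, 0.0927]
tool_rot: [-2.309, -2.131, 0.0]
contact_force: [0.4, 0.2, -2.2]
opening: 0.0215
grip_force: 39.6
```

{"name": "jog_arm", "arguments": {"commands": [0,0,0.015,0,0,0,18,0,0,0,0,0,0,18,0,0,0,0,0,0,18]}}

```text
t: 9.68
tool_pos: [0.6094, -0.0679, 0.0919]
tool_rot: [-2.309, -2.131, 0.0]
contact_force: [0.1, -0.4, -2.3]
opening: 0.0208
grip_force: 39.7
```

{"name": "jog_arm", "arguments": {"commands": [-0.05,0,0,0,0,0,18,0,0,0,0,0,0,18,0,0,0,0,0,0,18]}}

```text
t: 10.05
tool_pos: [0.6092, -0.0707, 0.0919]
tool_rot: [-2.309, -2.13, -0.0]
contact_force: [-1.0, 2.2, -1.4]
opening: 0.0218
grip_force: 39.6
```

{"name": "jog_arm", "arguments": {"commands": [-0.015,0,0,0,0,0,18,0,0,0,0,0,0,18,0,0,0,0,0,0,18]}}

```text
t: 10.42
tool_pos: [0.6092, -0.071, 0.0919]
tool_rot: [-2.308, -2.13, -0.002]
contact_force: [0.6, 5.3, -1.1]
opening: 0.0214
grip_force: 39.6
```

{"name": "jog_arm", "arguments": {"commands": [-0.015,0,0,0,0,0,18,0,0,0,0,0,0,18,0,0,0,0,0,0,18]}}

```text
t: 10.8
tool_pos: [0.6091, -0.0713, 0.0919]
tool_rot: [-2.307, -2.129, -0.003]
contact_force: [-0.1, 6.6, -0.5]
opening: 0.0213
grip_force: 39.7
```

{"name": "jog_arm", "arguments": {"commands": [0.03,0,0,0,0,0,18,0,0,0.02,0,0,0,18,0,0,0,0,0,0,18,0,0,0,0,0,0,18]}}

```text
t: 11.3
tool_pos: [0.6093, -0.0708, 0.0918]
tool_rot: [-2.308, -2.13, -0.0]
contact_force: [-2.2, 4.5, 4.7]
opening: 0.0215
grip_force: 40.3
```

{"name": "jog_arm", "arguments": {"commands": [0,0,0.015,0,0,0,18,0,0,0,0,0,0,18,0,0,0,0,0,0,18]}}

```text
t: 11.68
tool_pos: [0.6094, -0.0708, 0.0918]
tool_rot: [-2.308, -2.13, -0.0]
contact_force: [-5.4, 5.1, 7.7]
opening: 0.0212
grip_force: 40.8
```

{"name": "jog_arm", "arguments": {"commands": [0,0,0.015,0,0,0,18,0,0,0,0,0,0,18,0,0,0,0,0,0,18]}}

```text
t: 12.05
tool_pos: [0.6094, -0.0708, 0.0917]
tool_rot: [-2.308, -2.13, 0.0]
contact_force: [-7.2, 5.5, 13.1]
opening: 0.021
grip_force: 41.3
```

{"name": "jog_arm", "arguments": {"commands": [0,0,-0.03,0,0,0,18,0,0,0,0,0,0,18,0,0,0,0,0,0,40,0,0,0,0,0,0,40,0,0,0,0,0,0,40,0,0,0,0,0,0,40]}}

```text
t: 12.8
tool_pos: [0.6092, -0.0712, 0.0905]
tool_rot: [2.309, 2.13, -0.0]
contact_force: [0.6, -0.1, 1.0]
opening: 0.0404
grip_force: 0.0
```

```bash
python3 - <<'E'
from p import *
st()
a=np.radians(-4.6);X=np.array([np.cos(a),np.sin(a)]);Y=np.array([-X[1],X[0]])
H=np.array([.609,-.0705])+.082*Y; print(H)
p=ctrl.get_obs()["tool_pos"]
plan([(p[0],p[1],.17,-4.6,0,40),(H[0],H[1],.17,-4.6,0,40,1),(H[0],H[1],.056,-4.6,0,40,2,.04)])
E
```

```text
t 12.8 p [ 0.6092 -0.0712  0.0905] az -4.6 z [-0. -0. -1.] F [ 0.6 -0.1  1. ] op 0.0404 gf 0.0
[0.61557631 0.01123587]
10 [0,0,-0.66,0,0,0,40,0,0,-0.664,-0.001,0.003,-0.001,40,0.69,0,0,0,0,0,40,0.687,-0.004,0,0,0,0,40,0,0,0,0,0,0,40,0,0,0.63,0,0,0,40,0,0,0.63,0,0,0,40,0,0,0.64,0,0,0,40,0,0,0,0,0,0,40,0,0,0,0,0,0,40]
```

{"name": "jog_arm", "arguments": {"commands": [0,0,-0.66,0,0,0,40,0,0,-0.66,0,0,0,40,0.69,0,0,0,0,0,40,0.69,0,-0.3,0,0,0,40,0.5,0,-0.5,0,0,0,40,0,0,0,0,0,0,40]}}

```text
t: 13.55
tool_pos: [0.6199, 0.0431, 0.2212]
tool_rot: [2.302, 2.131, 0.006]
contact_force: [0.4, 0.2, 0.7]
opening: 0.0404
grip_force: 0.0
```

```bash
python3 - <<'E'
from p import *
from h import *
from m import *
st()
d=snap("scene");W=cloud(d);save(d["image"],"s4.png",(215,135,335,225),6.5)
I=d["image"].astype(int)
P=W[box(W,.58,.65,-.02,.04,.06,.10)&(I.sum(-1)<200)]; print((P*1000).astype(int).tolist())
E
```

```text
t 13.6 p [0.6199 0.0431 0.2212] az -4.43 z [ 0.006 -0.    -1.   ] F [0.4 0.2 0.7] op 0.0404 gf 0.0
[[609, 12, 86], [612, 12, 89], [612, 8, 87], [613, 12, 84], [617, 12, 88], [619, 14, 87], [612, 8, 83], [617, 6, 88], [618, 10, 85], [621, 10, 87], [612, 9, 79], [618, 5, 85], [620, 6, 86], [622, 9, 84], [615, 5, 79], [619, 4, 82], [620, 7, 81], [620, 13, 77], [611, 6, 71], [615, 6, 74], [618, 6, 76], [621, 7, 77], [622, 11, 75], [611, 6, 67], [614, 8, 68], [618, 6, 72], [621, 7, 73], [622, 11, 70], [613, 3, 67], [616, 5, 67], [618, 7, 67], [621, 8, 68], [616, 5, 63], [619, 6, 64], [622, 7, 65], [622, 13, 61], [622, 8, 60]]
```

View pics/s4.png

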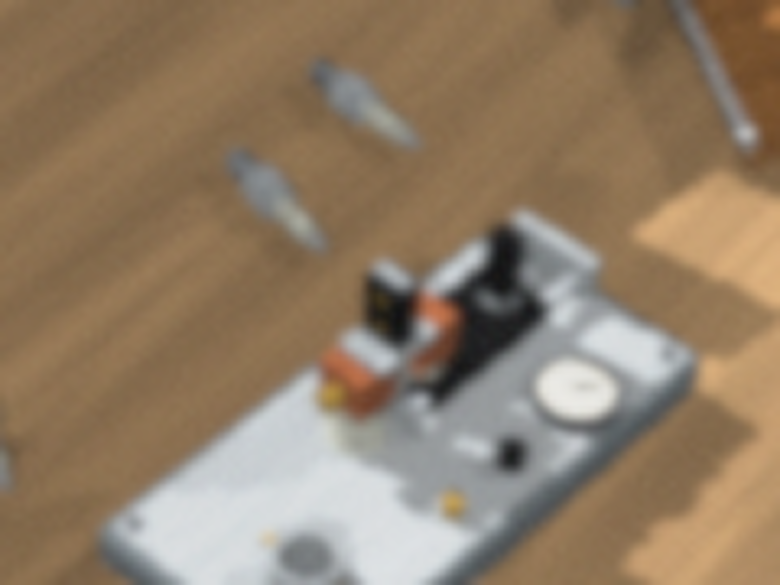

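The gauge stands seated, its collar on both copper blocks at about (385,350). The handle's centre is about (0.616, 0.012).

```bash
python3 - <<'E'
from p import *
plan([(.6158,.0115,.13,-4.6,0,40,1),(.6158,.0115,.056,-4.6,0,40,2,.04)])
E
```

```text
7 [-0.25,-0.01,0.74,0.01,0,0.01,40,-0.259,-0.005,0.746,0.017,0.006,0.007,40,0,0,0,0,0,0,40,0,0,0.62,0,0,0,40,0,0,0.613,0,0,0,40,0,0,0,0,0,0,40,0,0,0,0,0,0,40]
```

{"name": "jog_arm", "arguments": {"commands": [-0.25,-0.01,0.74,0.01,0,0.01,40,-0.259,-0.005,0.746,0.017,0.006,0.007,40,0,0,0,0,0,0,40,0,0,0.62,0,0,0,40,0,0,0.613,0,0,0,40,0,0,0,0,0,0,40,0,0,0,0,0,0,40]}}

```text
t: 14.48
tool_pos: [0.6162, 0.011, 0.0572]
tool_rot: [2.311, 2.129, 0.001]
contact_force: [-0.2, 0.3, -0.3]
opening: 0.0399
grip_force: 0.0
```

{"name": "jog_arm", "arguments": {"commands": [0,0,0,0,0,0,12,0,0,0,0,0,0,12,0,0,0,0,0,0,12,0,0,0,0,0,0,12,0,0,0,0,0,0,12], "newtons": 40}}

```text
t: 15.1
tool_pos: [0.6132, 0.0114, 0.0574]
tool_rot: [-2.306, -2.126, 0.007]
contact_force: [-13.1, 0.5, 11.2]
opening: 0.0152
grip_force: 40.8
```

{"name": "jog_arm", "arguments": {"commands": [0,-0.05,-0.02,0,0,0,12,0,0,0,0,0,0,12,-0.02,0,0,0,0,0,12,-0.03,0,0,0,0,0,12,-0.03,0,0,0,0,0,12,0,0,0,0,0,0,12,0,0,0,0,0,0,12]}}

```text
t: 15.98
tool_pos: [0.6128, 0.008, 0.0576]
tool_rot: [-2.309, -2.128, -0.004]
contact_force: [1.7, 4.3, 2.3]
opening: 0.0149
grip_force: 40.6
```

{"name": "jog_arm", "arguments": {"commands": [-0.02,0,0,0,0,0,12,0,0,0,0,0,0,12,0,0,0,0,0,0,12]}}

```text
t: 16.35
tool_pos: [0.6127, 0.0069, 0.0576]
tool_rot: [-2.309, -2.128, -0.004]
contact_force: [4.2, 4.7, 3.1]
opening: 0.0153
grip_force: 40.6
```

{"name": "jog_arm", "arguments": {"commands": [-0.02,0,0,0,0,0,12,0,0,0,0,0,0,12,0,0,0,0,0,0,12]}}

```text
t: 16.73
tool_pos: [0.6127, 0.0056, 0.0576]
tool_rot: [-2.309, -2.128, -0.004]
contact_force: [4.0, 5.6, 2.7]
opening: 0.0153
grip_force: 40.6
```

{"name": "jog_arm", "arguments": {"commands": [-0.01,0,0,0,0,0,12,0,0,0,0,0,0,12,0,0,0,0,0,0,12]}}

```text
t: 17.1
tool_pos: [0.6126, 0.0051, 0.0576]
tool_rot: [-2.309, -2.128, -0.004]
contact_force: [3.8, 5.6, 2.9]
opening: 0.0157
grip_force: 40.6
```

{"name": "jog_arm", "arguments": {"commands": [-0.02,0,0,0,0,0,12,0,0,0,0,0,0,12,0,0,0,0,0,0,12]}}

```text
t: 17.48
tool_pos: [0.6125, 0.0039, 0.0576]
tool_rot: [-2.309, -2.128, -0.004]
contact_force: [3.9, 6.2, 3.5]
opening: 0.0149
grip_force: 40.6
```

{"name": "jog_arm", "arguments": {"commands": [-0.01,0,0,0,0,0,12,0,0,0,0,0,0,12,0,0,0,0,0,0,12]}}

```text
t: 17.85
tool_pos: [0.6125, 0.0033, 0.0576]
tool_rot: [-2.309, -2.128, -0.005]
contact_force: [3.6, 5.7, 2.8]
opening: 0.0151
grip_force: 40.6
```

{"name": "jog_arm", "arguments": {"commands": [-0.01,0,0,0,0,0,12,0,0,0,0,0,0,12,0,0,0,0,0,0,12]}}

```text
t: 18.23
tool_pos: [0.6124, 0.0027, 0.0576]
tool_rot: [-2.309, -2.128, -0.005]
contact_force: [3.1, 5.7, 3.5]
opening: 0.0153
grip_force: 40.6
```

{"name": "jog_arm", "arguments": {"commands": [-0.01,0,0,0,0,0,12,0,0,0,0,0,0,12,0,0,0,0,0,0,12]}}

```text
t: 18.6
tool_pos: [0.6124, 0.0025, 0.0576]
tool_rot: [-2.309, -2.127, -0.005]
contact_force: [4.0, 5.9, 2.7]
opening: 0.015
grip_force: 40.6
```

{"name": "jog_arm", "arguments": {"commands": [-0.01,0,0,0,0,0,12,0,0,0,0,0,0,12,0,0,0,0,0,0,12]}}

```text
t: 18.98
tool_pos: [0.6124, 0.0024, 0.0576]
tool_rot: [-2.308, -2.127, -0.006]
contact_force: [3.8, 8.6, 2.5]
opening: 0.015
grip_force: 40.6
```

{"name": "jog_arm", "arguments": {"commands": [-0.01,0,0,0,0,0,12,0,0,0,0,0,0,12,0,0,0,0,0,0,12]}}

```text
t: 19.35
tool_pos: [0.6124, 0.0024, 0.0576]
tool_rot: [-2.308, -2.126, -0.008]
contact_force: [3.5, 10.2, 3.0]
opening: 0.0153
grip_force: 40.6
```

{"name": "jog_arm", "arguments": {"commands": [-0.01,0,0,0,0,0,12,0,0,0,0,0,0,12,0,0,0,0,0,0,12]}}

```text
t: 19.73
tool_pos: [0.6124, 0.0024, 0.0576]
tool_rot: [-2.307, -2.126, -0.009]
contact_force: [3.7, 12.2, 2.6]
opening: 0.0154
grip_force: 40.6
```

{"name": "jog_arm", "arguments": {"commands": [0.025,0,0,0,0,0,12,0.02,0,0,0,0,0,12,0,0,0,0,0,0,12,0,0,0,0,0,0,12]}}

```text
t: 20.23
tool_pos: [0.6124, 0.0024, 0.0576]
tool_rot: [-2.31, -2.128, -0.003]
contact_force: [4.4, 4.9, 4.3]
opening: 0.0152
grip_force: 40.8
```

{"name": "jog_arm", "arguments": {"commands": [0.02,0.01,0,0,0,0,12,0,0,0,0,0,0,12,0,0,0,0,0,0,12]}}

```text
t: 20.6
tool_pos: [0.6124, 0.0024, 0.0575]
tool_rot: [-2.31, -2.128, 0.001]
contact_force: [0.6, 0.7, 6.5]
opening: 0.0152
grip_force: 41.1
```

{"name": "jog_arm", "arguments": {"commands": [0,0,-0.02,0,0,0,12,0,0,0,0,0,0,30,0,0,0,0,0,0,40,0,0,0,0,0,0,40,0,0,-0.4,0,0,0,40,0,0,-0.8,0,0,0,40,0,0,-0.8,0,0,0,40,0,0,0,0,0,0,40]}}

```text
t: 21.6
tool_pos: [0.6148, 0.0023, 0.1831]
tool_rot: [2.307, 2.125, 0.008]
contact_force: [0.7, -0.3, -0.2]
opening: 0.0398
grip_force: 0.0
```

```bash
python3 - <<'E'
from p import *
from h import *
from m import *
st()
d=snap("scene");W=cloud(d)
I=d["image"].astype(int)
P=W[box(W,.58,.65,-.03,.04,.06,.10)&(I.sum(-1)<200)]; print((P*1000).astype(int).tolist())
plan([(.6092,-.0710,.17,-4.6,0,40,1),(.6092,-.0710,.0912,-4.6,0,40,2,.03)])
E
```

```text
t 21.6 p [0.6148 0.0023 0.1831] az -4.69 z [ 0.007 -0.    -1.   ] F [ 0.7 -0.3 -0.2] op 0.0398 gf 0.0
[[610, 1, 87], [613, 2, 88], [612, 0, 86], [615, 0, 88], [616, 3, 85], [613, -2, 84], [615, 0, 84], [619, 0, 86], [620, 3, 84], [614, -3, 80], [618, -4, 85], [620, -2, 84], [620, 3, 80], [610, -1, 73], [614, -3, 77], [617, -1, 77], [620, -1, 79], [622, 0, 80], [610, -2, 69], [613, -1, 71], [618, -3, 75], [620, -1, 75], [606, 0, 61], [611, -2, 65], [614, -1, 67], [618, -2, 70], [621, -2, 73], [611, -1, 61], [615, -3, 65], [617, 0, 64], [620, 0, 65], [615, -2, 60], [618, -1, 61], [621, -1, 63]]
8 [-0.61,0.02,0.08,0.01,0,-0.01,40,-0.616,0.014,0.084,0.009,-0.003,-0.006,40,0,0,0,0,0,0,40,0,0,0.44,0,0,0,40,0,0,0.44,0,0,0,40,0,0,0.433,0,0,0,40,0,0,0,0,0,0,40,0,0,0,0,0,0,40]
```

{"name": "jog_arm", "arguments": {"commands": [-0.61,0.02,0.08,0.01,0,-0.01,40,-0.616,0.014,0.084,0.01,0,0,40,0,0,0,0,0,0,40,0,0,0,0,0,0,40]}}

```text
t: 22.15
tool_pos: [0.607, -0.0704, 0.1656]
tool_rot: [-2.305, -2.125, 0.006]
contact_force: [0.4, -0.1, 0.2]
opening: 0.0397
grip_force: 0.0
```

```bash
python3 - <<'E'
from p import *
st()
plan([(.6092,-.0710,.0912,-4.6,0,40,2,.03)],dec=3)
E
```

```text
t 22.1 p [ 0.607  -0.0704  0.1656] az -4.65 z [-0.007  0.002 -1.   ] F [ 0.4 -0.1  0.2] op 0.0397 gf 0.0
5 [-0.003,0.015,0.413,-0.025,-0.005,-0.003,40,-0.003,0.014,0.414,-0.024,-0.005,-0.003,40,-0.003,0.014,0.413,-0.025,-0.004,-0.003,40,0,0,0,0,0,0,40,0,0,0,0,0,0,40]
```

{"name": "jog_arm", "arguments": {"commands": [0,0,0.4,0,0,0,40,0,0,0.3,0,0,0,40,0,0,0,0,0,0,40,0,0,0,0,0,0,40,0,0,0,0,0,0,40]}}

```text
t: 22.78
tool_pos: [0.6084, -0.0708, 0.1265]
tool_rot: [-2.308, -2.128, 0.003]
contact_force: [0.6, -0.1, 0.1]
opening: 0.04
grip_force: 0.0
```

```bash
python3 - <<'E'
from p import *
st()
plan([(.6092,-.0710,.0912,-4.6,0,40,2,.03)],dec=3)
E
```

```text
t 22.8 p [ 0.6084 -0.0708  0.1265] az -4.63 z [-0.003  0.001 -1.   ] F [ 0.6 -0.1  0.1] op 0.04 gf 0.0
4 [-0.001,0.007,0.294,-0.014,-0.002,-0.002,40,-0.001,0.007,0.294,-0.013,-0.001,-0.003,40,0,0,0,0,0,0,40,0,0,0,0,0,0,40]
```

{"name": "jog_arm", "arguments": {"commands": [0,0.007,0.294,-0.014,0,0,40,0,0.007,0.294,-0.013,0,0,40,0,0,0,0,0,0,40,0,0,0,0,0,0,40,0,0,0,0,0,0,18,0,0,0,0,0,0,18,0,0,0,0,0,0,18,0,0,0,0,0,0,18,0,0,0,0,0,0,18], "newtons": 40}}

```text
t: 23.9
tool_pos: [0.609, -0.0709, 0.0908]
tool_rot: [-2.309, -2.13, -0.0]
contact_force: [1.0, -0.3, 2.8]
opening: 0.0212
grip_force: 41.4
```

```bash
python3 - <<'E'
from p import *
st()
E
```

```text
t 23.9 p [ 0.609  -0.0709  0.0908] az -4.63 z [-0.  0. -1.] F [ 1.  -0.3  2.8] op 0.0212 gf 41.4
```

{"name": "jog_arm", "arguments": {"commands": [0,0,-0.1,0,0,0,18,0,0,-0.1,0,0,0,18,0,0,-0.15,0,0,0,18,0,0,-0.2,0,0,0,18,0,0,-0.2,0,0,0,18,0,0,-0.3,0,0,0,18,0,0,-0.6,0,0,0,18,0,0,-0.3,0,0,0,18,0,0,0,0,0,0,18]}}

```text
t: 25.02
tool_pos: [0.6098, -0.0711, 0.2096]
tool_rot: [2.308, 2.129, 0.003]
contact_force: [0.3, -0.7, -1.8]
opening: 0.0216
grip_force: 41.0
```

```bash
python3 - <<'E'
from p import *
st()
plan([(.585,-.20,.215,-3,0,18),(.5376,-.3404,.18,-1.5,0,18,2),(.5376,-.3404,.125,-1.5,0,18,3,.03)])
E
```

```text
t 25.0 p [ 0.6098 -0.0711  0.2096] az -4.63 z [ 0.002 -0.    -1.   ] F [ 0.3 -0.7 -1.8] op 0.0216 gf 41.0
13 [-0.72,-0.08,-0.03,0.01,0,-0.09,18,-0.73,-0.09,-0.03,0.01,0,-0.1,18,-0.722,-0.089,-0.03,0.004,0,-0.095,18,-0.79,-0.22,0.19,0,0,-0.09,18,-0.79,-0.23,0.2,0,0,-0.09,18,-0.792,-0.238,0.193,0,0,-0.082,18,0,0,0,0,0,0,18,0,0,0,0,0,0,18,0,0,0.46,0,0,0,18,0,0,0.457,0,0,0,18,0,0,0,0,0,0,18,0,0,0,0,0,0,18,0,0,0,0,0,0,18]
```

{"name": "jog_arm", "arguments": {"commands": [-0.72,-0.08,-0.03,0,0,-0.09,18,-0.73,-0.09,-0.03,0,0,-0.1,18,-0.722,-0.089,-0.03,0,0,-0.095,18,-0.79,-0.22,0.19,0,0,-0.09,18,-0.79,-0.23,0.2,0,0,-0.09,18,-0.792,-0.238,0.193,0,0,-0.082,18,0,0,0,0,0,0,18,0,0,0,0,0,0,18,0,0,0.46,0,0,0,18,0,0,0.457,0,0,0,18,0,0,0,0,0,0,18,0,0,0,0,0,0,18,0,0,0,0,0,0,18]}}

```text
t: 26.65
tool_pos: [0.5373, -0.3405, 0.1243]
tool_rot: [2.249, 2.192, -0.001]
contact_force: [0.2, -0.4, -1.6]
opening: 0.0213
grip_force: 40.9
```

```bash
python3 - <<'E'
from p import *
from h import *
from m import *
st()
d=snap("scene");W=cloud(d);save(d["image"],"s5.png",(130,180,230,255),7)
plan([(.5376,-.3404,.110,-1.5,0,18,3,.02)],dec=3)
E
```

```text
t 26.6 p [ 0.5373 -0.3405  0.1243] az -1.47 z [ 0.001 -0.001 -1.   ] F [ 0.2 -0.4 -1.6] op 0.0213 gf 40.9
4 [0.002,0.007,0.236,0.003,0.011,0.004,18,0,0,0,0,0,0,18,0,0,0,0,0,0,18,0,0,0,0,0,0,18]
```

View pics/s5.png

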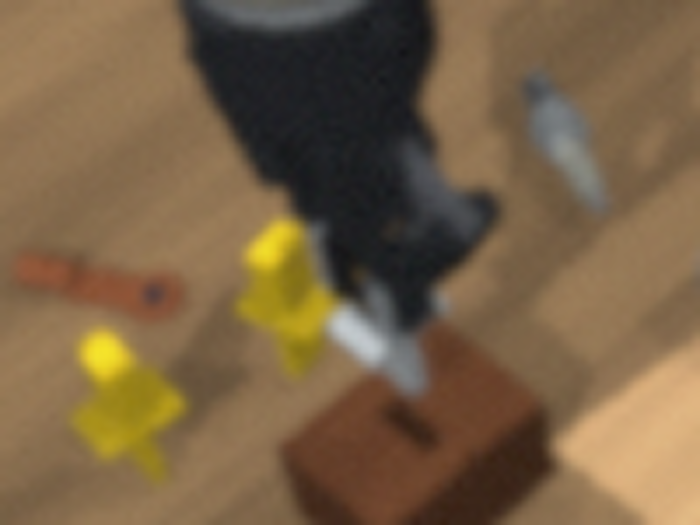

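The blade hangs above its slot, at about (410,425) in the crop. I'll lower it step by step and watch the force.

{"name": "jog_arm", "arguments": {"commands": [0,0.005,0.24,0,0,0,18,0,0,0.15,0,0,0,18,0,0,0,0,0,0,18,0,0,0,0,0,0,18]}}

```text
t: 27.2
tool_pos: [0.5364, -0.3401, 0.0987]
tool_rot: [-2.249, -2.191, 0.001]
contact_force: [-0.6, -0.5, -1.2]
opening: 0.0214
grip_force: 40.9
```

{"name": "jog_arm", "arguments": {"commands": [0,0,0.05,0,0,0,18,0,0,0,0,0,0,18,0,0,0,0,0,0,18]}}

```text
t: 27.58
tool_pos: [0.5365, -0.3401, 0.096]
tool_rot: [-2.249, -2.191, 0.001]
contact_force: [0.7, 0.5, -1.4]
opening: 0.0214
grip_force: 40.9
```

{"name": "jog_arm", "arguments": {"commands": [0,0,0.05,0,0,0,18,0,0,0,0,0,0,18,0,0,0,0,0,0,18]}}

```text
t: 27.95
tool_pos: [0.5364, -0.3401, 0.0928]
tool_rot: [-2.249, -2.191, 0.001]
contact_force: [0.2, 0.5, -1.3]
opening: 0.0214
grip_force: 40.9
```

{"name": "jog_arm", "arguments": {"commands": [0,0.015,0.06,0,0,0,18,0,0,0.06,0,0,0,18,0,0,0,0,0,0,18]}}

```text
t: 28.32
tool_pos: [0.537, -0.3398, 0.0849]
tool_rot: [-2.248, -2.19, 0.002]
contact_force: [-0.6, 1.1, -1.0]
opening: 0.0214
grip_force: 40.9
```

{"name": "jog_arm", "arguments": {"commands": [0,0,0.1,0,0,0,18,0,0,0.1,0,0,0,18,0,0,0,0,0,0,18]}}

```text
t: 28.7
tool_pos: [0.5367, -0.3397, 0.0726]
tool_rot: [-2.248, -2.189, 0.002]
contact_force: [0.2, -0.5, -2.0]
opening: 0.0213
grip_force: 40.9
```

{"name": "jog_arm", "arguments": {"commands": [0,0,0.1,0,0,0,18,0,0,0.03,0,0,0,18,0,0,0,0,0,0,18,0,0,0,0,0,0,18]}}

```text
t: 29.2
tool_pos: [0.5374, -0.3402, 0.0661]
tool_rot: [-2.249, -2.191, 0.001]
contact_force: [-0.1, -0.1, -1.1]
opening: 0.0211
grip_force: 40.9
```

{"name": "jog_arm", "arguments": {"commands": [0,0,0.05,0,0,0,18,0,0,0.03,0,0,0,18,0,0,0,0,0,0,18,0,0,0,0,0,0,18]}}

```text
t: 29.7
tool_pos: [0.5372, -0.3401, 0.061]
tool_rot: [-2.249, -2.191, 0.001]
contact_force: [0.4, -0.8, -0.9]
opening: 0.0215
grip_force: 41.0
```

{"name": "jog_arm", "arguments": {"commands": [0,0,0.02,0,0,0,18,0,0,0,0,0,0,18,0,0,0,0,0,0,18]}}

```text
t: 30.08
tool_pos: [0.5376, -0.3403, 0.0608]
tool_rot: [-2.249, -2.191, 0.001]
contact_force: [-1.9, 1.0, 5.4]
opening: 0.0212
grip_force: 41.7
```

{"name": "jog_arm", "arguments": {"commands": [0,0,-0.015,0,0,0,18,0,0,0,0,0,0,30,0,0,0,0,0,0,40,0,0,0,0,0,0,40,0,0,-0.5,0,0,0,40,0,0,-0.9,0,0,0,40,0,0,-0.9,0,0,0,50,0.9,0,-0.2,0,0,0,50,0.9,0,0,0,0,0,50,0.9,0,0,0,0,0,50,0,0,0,0,0,0,50]}}

```text
t: 31.45
tool_pos: [0.5419, -0.1754, 0.211]
tool_rot: [-2.244, -2.196, 0.001]
contact_force: [0.1, -0.4, -0.1]
opening: 0.0501
grip_force: 0.0
```

```bash
cat > plugs.py <<'E'
from m import *
def plugs(region=(.34,.53,-.28,.2)):
    """fit each plug in both cameras: origin xy & yaw of insulator"""
    D={c:snap(c) for c in("top","scene")}
    out=[]
    for c,d in D.items():
        W=cloud(d); m=box(W,*region,.007,.035).astype(np.uint8)
        n,L,S,_=cv2.connectedComponentsWithStats(m,connectivity=8)
        for i in range(1,n):
            if S[i,4]<35: continue
            P=W[L==i]; c0,s,a=cv2.minAreaRect((P[:,:2]).astype(np.float32))
            mu=P[:,:2].mean(0)
            # robust axis via total least squares weighted
            vx,vy,x0,y0=cv2.fitLine(P[:,:2].astype(np.float32),cv2.DIST_HUBER,0,.001,.001).ravel()
            if vx<0: vx,vy=-vx,-vy
            t=(P[:,0]-x0)*vx+(P[:,1]-y0)*vy
            lo,hi=t.min(),t.max(); mid=np.array([x0,y0])+np.array([vx,vy])*(lo+hi)/2
            w=abs((P[:,1]-y0)*vx-(P[:,0]-x0)*vy)
            wlo=np.percentile(w[t<lo+.03],90); whi=np.percentile(w[t>hi-.03],90)
            print(c,S[i,4],"mid",mid.round(4),"yaw",np.degrees(np.arctan2(vy,vx)).round(1),"len",(hi-lo).round(3),"origin",(mid-.007*np.array([vx,vy])).round(4),"w",(wlo*1000).round(1),(whi*1000).round(1))
    return D
E
python3 - <<'E'
from plugs import *
from p import *
st(); D=plugs()
save(D["scene"]["image"],"s6.png",(120,90,400,290),2.8)
E
```

```text
t 31.4 p [ 0.5419 -0.1754  0.211 ] az -1.25 z [-0.002  0.001 -1.   ] F [ 0.1 -0.4 -0.1] op 0.0501 gf 0.0
top 102 mid [0.4683 0.0225] yaw -16.4 len 0.084 origin [0.4616 0.0244] w 7.2 5.0
top 100 mid [0.459  0.1083] yaw -10.2 len 0.079 origin [0.4521 0.1096] w 8.1 4.9
scene 83 mid [0.4579 0.1096] yaw -8.4 len 0.082 origin [0.451  0.1106] w 6.4 4.3
scene 88 mid [0.4703 0.0232] yaw -15.2 len 0.08 origin [0.4635 0.025 ] w 8.7 4.2
scene 106 mid [ 0.4584 -0.1827] yaw -23.5 len 0.079 origin [ 0.452  -0.1799] w 8.7 4.2
```

View pics/s6.png

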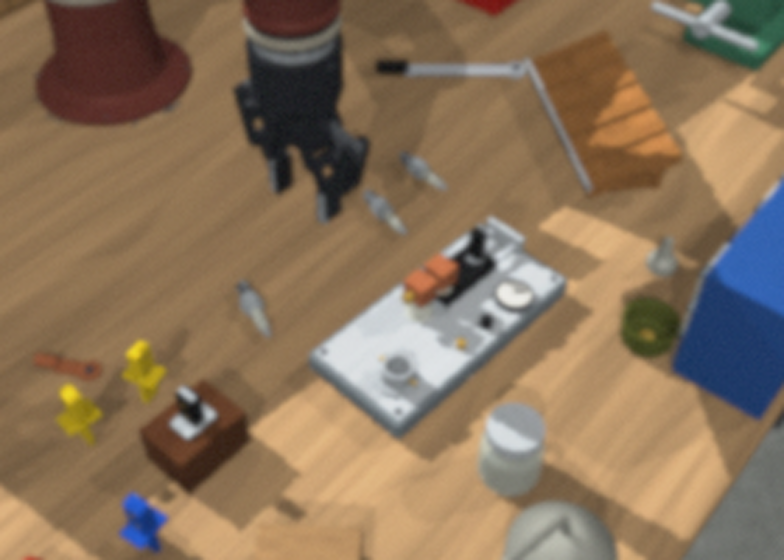

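The gauge is back home in its block, at (190,410). The copper blocks are close together at (430,280), and the three plugs are unmoved at (253,308), (383,212) and (423,170).

```bash
python3 - <<'E'
from p import *
plan([(.452,-.180,.10,66.5,0,50,1),(.452,-.180,.006,66.5,0,50,2,.04)])
E
```

```text
19 [-0.01,-0.11,0.14,0,0,-0.91,50,0.01,-0.12,0.14,0,0,-0.91,50,0.02,-0.11,0.14,0,0,-0.91,50,0.03,-0.11,0.14,0,0,-0.91,50,0.04,-0.11,0.14,0,0,-0.91,50,0.04,-0.11,0.14,0,0,-0.91,50,0.05,-0.1,0.14,0,0,-0.91,50,0.06,-0.1,0.15,0,0,-0.91,50,0.07,-0.09,0.14,0,0,-0.92,50,0.08,-0.08,0.15,0,0,-0.91,50,0.09,-0.07,0.14,0,0,-0.92,50,0.1,-0.07,0.15,0,-0.01,-0.91,50,0.1,-0.056,0.143,-0.008,-0.005,-0.919,50,0,0,0,0,0,0,50,0,0,0.52,0,0,0,50,0,0,0.52,0,0,0,50,0,0,0.526,0,0,0,50,0,0,0,0,0,0,50,0,0,0,0,0,0,50]
```

{"name": "jog_arm", "arguments": {"commands": [-0.01,-0.11,0.14,0,0,-0.91,50,0.01,-0.12,0.14,0,0,-0.91,50,0.02,-0.11,0.14,0,0,-0.91,50,0.03,-0.11,0.14,0,0,-0.91,50,0.04,-0.11,0.14,0,0,-0.91,50,0.04,-0.11,0.14,0,0,-0.91,50,0.05,-0.1,0.14,0,0,-0.91,50,0.06,-0.1,0.15,0,0,-0.91,50,0.07,-0.09,0.14,0,0,-0.92,50,0.08,-0.08,0.15,0,0,-0.91,50,0.09,-0.07,0.14,0,0,-0.92,50,0.1,-0.07,0.15,0,0,-0.91,50,0.1,-0.056,0.143,0,0,-0.919,50,0,0,0,0,0,0,50,0,0,0,0,0,0,50]}}

```text
t: 33.42
tool_pos: [0.4522, -0.1808, 0.1003]
tool_rot: [-0.645, -3.073, -0.0]
contact_force: [0.0, 0.7, 0.4]
opening: 0.05
grip_force: 0.0
```

```bash
python3 - <<'E'
from p import *
st()
plan([(.452,-.180,.006,66.5,0,50,2,.04)],dec=3)
E
```

```text
t 33.4 p [ 0.4522 -0.1808  0.1003] az 66.3 z [-0.001  0.    -1.   ] F [0.  0.7 0.4] op 0.05 gf 0.0
5 [0.002,0.004,0.524,-0.001,-0.004,-0.011,50,0.003,0.004,0.524,-0.001,-0.005,-0.012,50,0.002,0.003,0.524,0,-0.004,-0.011,50,0,0,0,0,0,0,50,0,0,0,0,0,0,50]
```

{"name": "jog_arm", "arguments": {"commands": [0,0,0.524,0,0,-0.01,50,0,0,0.524,0,0,-0.01,50,0,0.01,0.524,0,0,-0.01,50,0,0,0,0,0,0,50,0,0,0,0,0,0,18,0,0,0,0,0,0,18,0,0,0,0,0,0,18,0,0,0,0,0,0,18,0,0,0,0,0,0,18], "newtons": 40}}

```text
t: 34.55
tool_pos: [0.4535, -0.1802, 0.0077]
tool_rot: [0.636, 3.075, -0.001]
contact_force: [0.1, -0.8, 5.5]
opening: 0.0216
grip_force: 39.3
```

```bash
cat > rk.py <<'E'
from p import *
O=np.array([.5724,.3264,.040]); A=np.radians(50.5);S=np.radians(20)
h=np.array([np.cos(A),np.sin(A),0]); RX=np.cos(S)*h+np.array([0,0,np.sin(S)]); RY=np.array([-np.sin(A),np.cos(A),0]); RZ=np.cross(RX,RY)
def rk(x,y,z): return O+RX*x+RY*y+RZ*z
E
python3 - <<'E'
from rk import *
st()
a=rk(-.012,-.1,.012+.05);b=rk(-.012,-.1,.012)
print(a,b)
p=ctrl.get_obs()["tool_pos"]
plan([(p[0],p[1],.12,66.5,0,18,2,.04),(.44,-.03,.2,90,0,18),(.46,.12,.2,120,-10,18),(*a,140.5,-20,18,3)])
E
```

```text
t 34.5 p [ 0.4535 -0.1802  0.0077] az 66.61 z [ 0.001 -0.001 -1.   ] F [ 0.1 -0.8  5.5] op 0.0216 gf 39.3
[0.62890165 0.23772861 0.0941567 ] [0.63977922 0.25092417 0.04717207]
20 [0,0,-0.62,0,0.01,0.01,18,0,0,-0.63,0,0,0.01,18,-0.002,-0.001,-0.622,-0.006,0.007,0,18,0,0,0,0,0,0,18,0,0,0,0,0,0,18,0.24,0.44,-0.27,0,0,-0.82,18,0.2,0.46,-0.27,0,0,-0.82,18,0.17,0.47,-0.26,0,0,-0.82,18,0.13,0.49,-0.27,0,0,-0.82,18,0.082,0.497,-0.263,0,0,-0.821,18,-0.06,0.42,0,-0.08,-0.28,-0.87,18,-0.09,0.41,0.01,-0.08,-0.28,-0.87,18,-0.13,0.4,0.01,-0.07,-0.29,-0.87,18,-0.16,0.39,0.02,-0.08,-0.28,-0.87,18,-0.19,0.37,0.02,-0.07,-0.29,-0.87,18,-0.22,0.355,0.036,-0.076,-0.283,-0.874,18,-0.61,0.06,0.47,-0.19,-0.35,-0.69,18,-0.6,0.01,0.49,-0.18,-0.34,-0.69,18,-0.58,-0.04,0.51,-0.19,-0.35,-0.69,18,-0.56,-0.09,0.52,-0.18,-0.34,-0.7,18]
4 [-0.526,-0.146,0.541,-0.188,-0.346,-0.69,18,0,0,0,0,0,0,18,0,0,0,0,0,0,18,0,0,0,0,0,0,18]
```

{"name": "jog_arm", "arguments": {"commands": [0,0,-0.62,0,0,0,18,0,0,-0.63,0,0,0,18,0,0,-0.622,0,0,0,18,0,0,0,0,0,0,18,0,0,0,0,0,0,18,0.24,0.44,-0.27,0,0,-0.82,18,0.2,0.46,-0.27,0,0,-0.82,18,0.17,0.47,-0.26,0,0,-0.82,18,0.13,0.49,-0.27,0,0,-0.82,18,0.082,0.497,-0.263,0,0,-0.821,18,-0.06,0.42,0,-0.08,-0.28,-0.87,18,-0.09,0.41,0.01,-0.08,-0.28,-0.87,18,-0.13,0.4,0.01,-0.07,-0.29,-0.87,18,-0.16,0.39,0.02,-0.08,-0.28,-0.87,18,-0.19,0.37,0.02,-0.07,-0.29,-0.87,18,-0.22,0.355,0.036,-0.076,-0.283,-0.874,18,-0.61,0.06,0.47,-0.19,-0.35,-0.69,18,-0.6,0.01,0.49,-0.18,-0.34,-0.69,18,-0.58,-0.04,0.51,-0.19,-0.35,-0.69,18,-0.56,-0.09,0.52,-0.18,-0.34,-0.7,18]}}

```text
t: 37.05
tool_pos: [0.5922, 0.2164, 0.1096]
tool_rot: [-1.128, 2.621, 0.189]
contact_force: [0.9, 0.2, 0.4]
opening: 0.0214
grip_force: 39.7
```

{"name": "jog_arm", "arguments": {"commands": [-0.526,-0.146,0.541,-0.188,-0.346,-0.69,18,0,0,0,0,0,0,18,0,0,0,0,0,0,18,0,0,0,0,0,0,18]}}

```text
t: 37.55
tool_pos: [0.6263, 0.2387, 0.0926]
tool_rot: [-1.204, 2.549, 0.214]
contact_force: [-0.6, 0.9, -1.4]
opening: 0.0214
grip_force: 39.7
```

```bash
python3 - <<'E'
from rk import *
from h import *
st()
o=ctrl.get_obs();print("rack frame",np.array([RX,RY,RZ])@(o["tool_pos"]-O), "toolz.RZ",Ro.from_rotvec(o["tool_rot"]).as_matrix().T@RZ)
d=snap("scene"); save(d["image"],"s7.png",(290,70,400,170),6)
plan([(*rk(-.012,-.1,.018),140.5,-20,18,2,.025)],dec=3)
E
```

```text
t 37.5 p [0.6263 0.2387 0.0926] az 140.6 z [ 0.216  0.265 -0.94 ] F [-0.6  0.9 -1.4] op 0.0214 gf 39.7
rack frame [-0.01339606 -0.09734824  0.06085119] toolz.RZ [ 3.05594427e-04  1.99870790e-03 -9.99997956e-01]
4 [-0.009,-0.022,0.36,0.008,0.001,0.006,18,-0.009,-0.021,0.36,0.008,0.001,0.007,18,0,0,0,0,0,0,18,0,0,0,0,0,0,18]
```

View pics/s7.png

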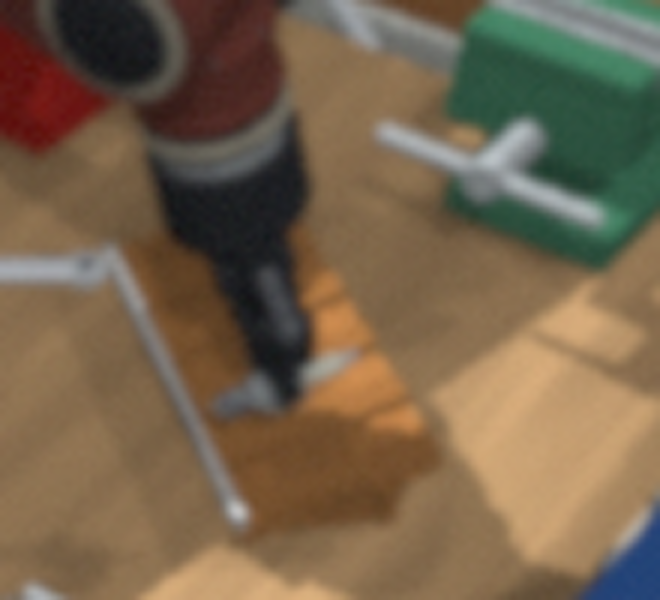

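The plug is held in line with the groove, thread towards the lip at about (215,410).

{"name": "jog_arm", "arguments": {"commands": [-0.009,-0.022,0.36,0.008,0,0.006,18,-0.009,-0.021,0.36,0.008,0,0.007,18,0,0,0,0,0,0,18,0,0,0.06,0,0,0,18,0,0,0.03,0,0,0,18,0,0,0,0,0,0,18,0,0,0,0,0,0,18]}}

```text
t: 38.48
tool_pos: [0.6399, 0.2509, 0.0472]
tool_rot: [-1.202, 2.549, 0.213]
contact_force: [-0.1, -0.1, -0.5]
opening: 0.0211
grip_force: 39.7
```

```bash
cat >> rk.py <<'E'
def rs():
    st();o=ctrl.get_obs();print("rack",(np.array([RX,RY,RZ])@(o["tool_pos"]-O)).round(4),"Fr",(np.array([RX,RY,RZ])@o["contact_force"]).round(1))
E
python3 -c "
from rk import *
rs()"
```

```text
t 38.5 p [0.6399 0.2509 0.0472] az 140.51 z [ 0.217  0.264 -0.94 ] F [-0.1 -0.1 -0.5] op 0.0211 gf 39.7
rack [-0.0119 -0.1001  0.0119] Fr [-0.3  0.  -0.4]
```

{"name": "jog_arm", "arguments": {"commands": [0,0,0.03,0,0,0,18,0,0,0,0,0,0,18,0,0,0,0,0,0,18]}}

```text
t: 38.85
tool_pos: [0.6401, 0.2515, 0.0449]
tool_rot: [-1.203, 2.55, 0.213]
contact_force: [-1.2, -0.7, -1.6]
opening: 0.0214
grip_force: 39.7
```

{"name": "jog_arm", "arguments": {"commands": [0,0,0.02,0,0,0,18,0,0,0,0,0,0,18,0,0,0,0,0,0,18]}}

```text
t: 39.22
tool_pos: [0.6404, 0.2518, 0.0439]
tool_rot: [-1.203, 2.55, 0.213]
contact_force: [-0.1, 0.4, -0.9]
opening: 0.0213
grip_force: 39.7
```

{"name": "jog_arm", "arguments": {"commands": [0,0,0.02,0,0,0,18,0,0,0,0,0,0,18,0,0,0,0,0,0,18]}}

```text
t: 39.6
tool_pos: [0.6407, 0.252, 0.0435]
tool_rot: [-1.203, 2.55, 0.213]
contact_force: [-5.1, -3.0, 5.3]
opening: 0.021
grip_force: 40.3
```

```bash
python3 -c "
from rk import *
rs()"
```

```text
t 39.6 p [0.6407 0.252  0.0435] az 140.54 z [ 0.216  0.264 -0.94 ] F [-5.1 -3.   5.3] op 0.021 gf 40.3
rack [-0.012  -0.1     0.0081] Fr [-3.4  2.   6.9]
```

{"name": "jog_arm", "arguments": {"commands": [0,0,-0.015,0,0,0,18,0,0,0,0,0,0,28,0,0,0,0,0,0,36,0,0,0,0,0,0,36,0,0,-0.3,0,0,0,36,0,0,-0.8,0,0,0,36,0,0,-0.9,0,0,0,50,0,0,0,0,0,0,50]}}

```text
t: 40.6
tool_pos: [0.6177, 0.2198, 0.1648]
tool_rot: [-1.198, 2.539, 0.207]
contact_force: [1.1, -0.3, -0.5]
opening: 0.0497
grip_force: 0.0
```

```bash
python3 - <<'E'
from plugs import *
from rk import *
rs(); D=plugs()
# plug on rack
for c,d in D.items():
    W=cloud(d); Q=(W-O)@np.array([RX,RY,RZ]).T
    m=(abs(Q[...,0])<.075)&(abs(Q[...,1]+.1)<.024)&(Q[...,2]>.0095)&(Q[...,2]<.03)
    P=Q[m]
    if len(P)>10: print(c,len(P),P.min(0).round(4),P.max(0).round(4),np.polyfit(P[:,0],P[:,1],1))
plan([(.50,.13,.16,100,0,50),(.4628,.0247,.10,74.3,0,50,1)])
E
```

```text
t 40.6 p [0.6177 0.2198 0.1648] az 140.45 z [ 0.228  0.265 -0.937] F [ 1.1 -0.3 -0.5] op 0.0497 gf 0.0
rack [-0.0075 -0.1028  0.1355] Fr [ 0.3 -1.1 -0.6]
top 100 mid [0.4699 0.0218] yaw -16.7 len 0.08 origin [0.4632 0.0238] w 8.4 5.0
top 96 mid [0.4582 0.1087] yaw -9.8 len 0.077 origin [0.4513 0.1099] w 7.7 5.4
scene 83 mid [0.4585 0.1088] yaw -8.8 len 0.081 origin [0.4516 0.1099] w 6.2 3.9
scene 88 mid [0.4715 0.0223] yaw -14.6 len 0.078 origin [0.4647 0.0241] w 8.4 5.1
scene 107 [-0.0582 -0.1203  0.0097] [ 0.0313 -0.0763  0.0237] [-0.03034308 -0.1041112 ]
15 [0.25,0.06,-0.09,0.14,0.37,0.78,50,0.25,0.04,-0.09,0.14,0.37,0.78,50,0.26,0.02,-0.08,0.14,0.37,0.78,50,0.26,-0.01,-0.06,0.14,0.38,0.78,50,0.26,-0.03,-0.06,0.13,0.37,0.77,50,0.26,-0.05,-0.04,0.14,0.38,0.78,50,0.26,-0.07,-0.03,0.13,0.37,0.77,50,0.26,-0.09,-0.03,0.14,0.38,0.78,50,0.248,-0.101,-0.013,0.133,0.374,0.775,50,0.18,-0.32,0.2,0,0,0.9,50,0.15,-0.34,0.2,0,0,0.9,50,0.12,-0.35,0.2,0,0,0.9,50,0.09,-0.36,0.2,0,0,0.89,50,0.063,-0.376,0.2,0,0,0.895,50,0,0,0,0,0,0,50]
```

{"name": "jog_arm", "arguments": {"commands": [0.25,0.06,-0.09,0.14,0.37,0.78,50,0.25,0.04,-0.09,0.14,0.37,0.78,50,0.26,0.02,-0.08,0.14,0.37,0.78,50,0.26,-0.01,-0.06,0.14,0.38,0.78,50,0.26,-0.03,-0.06,0.13,0.37,0.77,50,0.26,-0.05,-0.04,0.14,0.38,0.78,50,0.26,-0.07,-0.03,0.13,0.37,0.77,50,0.26,-0.09,-0.03,0.14,0.38,0.78,50,0.248,-0.101,-0.013,0.133,0.374,0.775,50,0.18,-0.32,0.2,0,0,0.9,50,0.15,-0.34,0.2,0,0,0.9,50,0.12,-0.35,0.2,0,0,0.9,50,0.09,-0.36,0.2,0,0,0.89,50,0.063,-0.376,0.2,0,0,0.895,50,0,0,0,0,0,0,50,0,0,0,0,0,0,50]}}

```text
t: 42.7
tool_pos: [0.4621, 0.0253, 0.0981]
tool_rot: [-0.426, -3.109, 0.001]
contact_force: [0.6, 0.7, 0.3]
opening: 0.0501
grip_force: 0.0
```

```bash
python3 - <<'E'
from rk import *
st()
plan([(.4638,.0242,.0065,74.3,0,50,1,.04)],dec=3)
E
```

```text
t 42.7 p [0.4621 0.0253 0.0981] az 74.38 z [-0.004  0.    -1.   ] F [0.6 0.7 0.3] op 0.0501 gf 0.0
4 [-0.012,-0.003,0.509,-0.003,-0.012,0.005,50,-0.012,-0.003,0.509,-0.003,-0.012,0.004,50,-0.011,-0.004,0.508,-0.003,-0.012,0.005,50,0,0,0,0,0,0,50]
```

{"name": "jog_arm", "arguments": {"commands": [-0.01,0,0.51,0,-0.01,0,50,-0.01,0,0.51,0,-0.01,0,50,-0.01,-0.01,0.508,0,-0.01,0,50,0,0,0,0,0,0,50,0,0,0,0,0,0,18,0,0,0,0,0,0,18,0,0,0,0,0,0,18,0,0,0,0,0,0,18,0,0,0,0,0,0,18], "newtons": 40}}

```text
t: 43.82
tool_pos: [0.4654, 0.0239, 0.0087]
tool_rot: [0.428, 3.109, -0.001]
contact_force: [-0.7, 1.6, 6.9]
opening: 0.0214
grip_force: 39.3
```

```bash
python3 - <<'E'
from rk import *
st()
a=rk(-.012,-.05,.060)
p=ctrl.get_obs()["tool_pos"]
plan([(p[0],p[1],.14,74.3,0,18,1),(.47,.12,.19,110,-10,18),(*a,140.5,-20,18,3)])
E
```

```text
t 43.8 p [0.4654 0.0239 0.0087] az 74.31 z [ 0.004 -0.001 -1.   ] F [-0.7  1.6  6.9] op 0.0214 gf 39.3
20 [0,0,-0.73,0,0.01,0,18,0,0,-0.73,0,0.01,0,18,-0.006,0,-0.728,0.002,0.017,0.001,18,0,0,0,0,0,0,18,0.05,0.22,-0.12,-0.08,-0.24,-0.89,18,0.03,0.23,-0.12,-0.08,-0.24,-0.89,18,0.01,0.23,-0.12,-0.08,-0.24,-0.89,18,-0.02,0.23,-0.11,-0.08,-0.24,-0.89,18,-0.04,0.23,-0.11,-0.07,-0.24,-0.89,18,-0.07,0.23,-0.11,-0.08,-0.24,-0.88,18,-0.084,0.215,-0.106,-0.072,-0.246,-0.885,18,-0.4,0.28,0.35,-0.23,-0.28,-0.86,18,-0.42,0.23,0.36,-0.23,-0.28,-0.86,18,-0.42,0.19,0.38,-0.23,-0.29,-0.86,18,-0.43,0.14,0.4,-0.23,-0.28,-0.86,18,-0.43,0.1,0.41,-0.23,-0.29,-0.85,18,-0.414,0.051,0.426,-0.227,-0.283,-0.859,18,0,0,0,0,0,0,18,0,0,0,0,0,0,18,0,0,0,0,0,0,18]
```

{"name": "jog_arm", "arguments": {"commands": [0,0,-0.73,0,0,0,18,0,0,-0.73,0,0.01,0,18,0,0,-0.728,0,0.01,0,18,0,0,0,0,0,0,18,0.05,0.22,-0.12,-0.08,-0.24,-0.89,18,0.03,0.23,-0.12,-0.08,-0.24,-0.89,18,0.01,0.23,-0.12,-0.08,-0.24,-0.89,18,-0.02,0.23,-0.11,-0.08,-0.24,-0.89,18,-0.04,0.23,-0.11,-0.07,-0.24,-0.89,18,-0.07,0.23,-0.11,-0.08,-0.24,-0.88,18,-0.084,0.215,-0.106,-0.072,-0.246,-0.885,18,-0.4,0.28,0.35,-0.23,-0.28,-0.86,18,-0.42,0.23,0.36,-0.23,-0.28,-0.86,18,-0.42,0.19,0.38,-0.23,-0.29,-0.86,18,-0.43,0.14,0.4,-0.23,-0.28,-0.86,18,-0.43,0.1,0.41,-0.23,-0.29,-0.85,18,-0.414,0.051,0.426,-0.227,-0.283,-0.859,18,0,0,0,0,0,0,18,0,0,0,0,0,0,18,0,0,0,0,0,0,18]}}

```text
t: 46.32
tool_pos: [0.5887, 0.2697, 0.0903]
tool_rot: [-1.202, 2.551, 0.212]
contact_force: [-0.2, 0.2, -0.4]
opening: 0.0214
grip_force: 39.7
```

```bash
python3 - <<'E'
from rk import *
rs()
plan([(*rk(-.012,-.05,.013),140.5,-20,18,3,.025)],dec=3)
E
```

```text
t 46.3 p [0.5887 0.2697 0.0903] az 140.47 z [ 0.216  0.263 -0.94 ] F [-0.2  0.2 -0.4] op 0.0214 gf 39.7
rack [-0.0142 -0.0486  0.0587] Fr [-0.2  0.3 -0.4]
5 [-0.018,-0.012,0.381,0.003,-0.007,-0.003,18,-0.019,-0.011,0.38,0.003,-0.007,-0.004,18,0,0,0,0,0,0,18,0,0,0,0,0,0,18,0,0,0,0,0,0,18]
```

{"name": "jog_arm", "arguments": {"commands": [-0.018,-0.012,0.38,0,0,0,18,-0.018,-0.012,0.38,0,-0.01,0,18,0,0,0.03,0,0,0,18,0,0,0,0,0,0,18,0,0,0,0,0,0,18]}}

```text
t: 46.95
tool_pos: [0.6022, 0.2832, 0.0476]
tool_rot: [-1.202, 2.548, 0.212]
contact_force: [-0.1, 0.3, -1.2]
opening: 0.0211
grip_force: 39.7
```

{"name": "jog_arm", "arguments": {"commands": [0,0,0.02,0,0,0,18,0,0,0,0,0,0,18,0,0,0,0,0,0,18]}}

```text
t: 47.32
tool_pos: [0.6018, 0.2836, 0.0451]
tool_rot: [-1.203, 2.55, 0.213]
contact_force: [0.0, -0.7, -1.6]
opening: 0.0214
grip_force: 39.7
```

{"name": "jog_arm", "arguments": {"commands": [0,0,0.02,0,0,0,18,0,0,0,0,0,0,18,0,0,0,0,0,0,18]}}

```text
t: 47.7
tool_pos: [0.6021, 0.2838, 0.0446]
tool_rot: [-1.203, 2.55, 0.213]
contact_force: [-4.2, -3.2, 5.4]
opening: 0.0211
grip_force: 40.3
```

```bash
python3 -c "
from rk import *
rs()"
```

```text
t 47.7 p [0.6021 0.2838 0.0446] az 140.54 z [ 0.216  0.264 -0.94 ] F [-4.2 -3.2  5.4] op 0.0211 gf 40.3
rack [-0.0116 -0.05    0.0091] Fr [-3.   1.1  6.8]
```

{"name": "jog_arm", "arguments": {"commands": [0,0,-0.015,0,0,0,18,0,0,0,0,0,0,28,0,0,0,0,0,0,34,0,0,0,0,0,0,34,0,0,-0.3,0,0,0,34,0,0,-0.8,0,0,0,34,0,0,-0.9,0,0,0,50,0,0,0,0,0,0,50]}}

```text
t: 48.7
tool_pos: [0.579, 0.2519, 0.1657]
tool_rot: [-1.198, 2.539, 0.208]
contact_force: [0.1, 0.8, -0.1]
opening: 0.0498
grip_force: 0.0
```

```bash
python3 - <<'E'
from plugs import *
from rk import *
rs(); D=plugs()
for c,d in D.items():
    W=cloud(d); Q=(W-O)@np.array([RX,RY,RZ]).T
    for y in(-.1,-.05):
        m=(abs(Q[...,0])<.075)&(abs(Q[...,1]-y)<.024)&(Q[...,2]>.0095)&(Q[...,2]<.03)
        P=Q[m]
        if len(P)>10: print(c,y,len(P),P.min(0).round(4),P.max(0).round(4),np.polyfit(P[:,0],P[:,1],1))
plan([(.4515,.110,.10,80.8,0,50,1)])
E
```

```text
t 48.7 p [0.579  0.2519 0.1657] az 140.45 z [ 0.228  0.266 -0.937] F [ 0.1  0.8 -0.1] op 0.0498 gf 0.0
rack [-0.0071 -0.0525  0.1363] Fr [ 0.6  0.4 -0.3]
top 98 mid [0.4584 0.1089] yaw -8.9 len 0.079 origin [0.4515 0.11  ] w 7.3 5.4
scene 84 mid [0.4581 0.1092] yaw -9.3 len 0.083 origin [0.4512 0.1103] w 7.2 4.4
top -0.1 37 [ 0.0015 -0.1225  0.0095] [ 0.0555 -0.0766  0.0211] [ 0.10490505 -0.10389788]
scene -0.1 114 [-0.0584 -0.1233  0.0096] [ 0.0449 -0.0771  0.0239] [-0.00436062 -0.10323725]
scene -0.05 103 [-0.0572 -0.0718  0.01  ] [ 0.0305 -0.0269  0.0232] [-0.02345621 -0.05405457]
13 [0.27,0.01,-0.01,0.15,0.27,0.86,50,0.27,-0.02,-0.01,0.15,0.27,0.86,50,0.27,-0.04,0,0.15,0.26,0.86,50,0.27,-0.06,0.01,0.15,0.26,0.86,50,0.26,-0.08,0.02,0.15,0.27,0.86,50,0.25,-0.11,0.03,0.15,0.26,0.86,50,0.24,-0.13,0.04,0.15,0.27,0.86,50,0.23,-0.15,0.04,0.15,0.26,0.86,50,0.22,-0.16,0.05,0.15,0.26,0.86,50,0.2,-0.18,0.06,0.16,0.27,0.86,50,0.18,-0.2,0.07,0.15,0.26,0.86,50,0.162,-0.213,0.077,0.158,0.269,0.851,50,0,0,0,0,0,0,50]
```

{"name": "jog_arm", "arguments": {"commands": [0.27,0.01,-0.01,0.15,0.27,0.86,50,0.27,-0.02,-0.01,0.15,0.27,0.86,50,0.27,-0.04,0,0.15,0.26,0.86,50,0.27,-0.06,0.01,0.15,0.26,0.86,50,0.26,-0.08,0.02,0.15,0.27,0.86,50,0.25,-0.11,0.03,0.15,0.26,0.86,50,0.24,-0.13,0.04,0.15,0.27,0.86,50,0.23,-0.15,0.04,0.15,0.26,0.86,50,0.22,-0.16,0.05,0.15,0.26,0.86,50,0.2,-0.18,0.06,0.16,0.27,0.86,50,0.18,-0.2,0.07,0.15,0.26,0.86,50,0.162,-0.213,0.077,0.158,0.269,0.851,50,0,0,0,0,0,0,50,0,0,0,0,0,0,50]}}

```text
t: 50.55
tool_pos: [0.4507, 0.1104, 0.0978]
tool_rot: [-0.249, -3.128, 0.001]
contact_force: [0.2, -0.0, 0.0]
opening: 0.05
grip_force: 0.0
```

```bash
python3 - <<'E'
from rk import *
st()
plan([(.4515,.1101,.0065,80.9,0,50,1,.04)],dec=3)
E
```

```text
t 50.5 p [0.4507 0.1104 0.0978] az 80.89 z [-0.004 -0.    -1.   ] F [ 0.2 -0.   0. ] op 0.05 gf 0.0
4 [-0.006,0,0.507,-0.003,-0.012,-0.001,50,-0.006,-0.001,0.507,-0.002,-0.012,0,50,-0.006,-0.001,0.507,-0.003,-0.013,-0.001,50,0,0,0,0,0,0,50]
```

{"name": "jog_arm", "arguments": {"commands": [0,0,0.51,0,-0.01,0,50,0,0,0.51,0,-0.01,0,50,0,0,0.505,0,-0.01,0,50,0,0,0,0,0,0,50,0,0,0,0,0,0,18,0,0,0,0,0,0,18,0,0,0,0,0,0,18,0,0,0,0,0,0,18,0,0,0,0,0,0,18], "newtons": 40}}

```text
t: 51.68
tool_pos: [0.4525, 0.1103, 0.0087]
tool_rot: [0.251, 3.128, -0.0]
contact_force: [-1.2, 0.1, 6.1]
opening: 0.0213
grip_force: 39.4
```

```bash
python3 - <<'E'
from rk import *
st()
a=rk(-.012,0,.060)
p=ctrl.get_obs()["tool_pos"]
plan([(p[0],p[1],.15,81,0,18,1),(.48,.19,.17,115,-10,18),(*a,140.5,-20,18,3)])
E
```

```text
t 51.7 p [0.4525 0.1103 0.0087] az 80.82 z [ 0.003 -0.    -1.   ] F [-1.2  0.1  6.1] op 0.0213 gf 39.4
20 [0,0,-0.78,0,0.01,-0.01,18,0,0,-0.79,0,0.01,-0.01,18,-0.006,0,-0.785,0.002,0.015,-0.011,18,0,0,0,0,0,0,18,-0.04,0.2,-0.05,-0.07,-0.24,-0.85,18,-0.05,0.19,-0.04,-0.07,-0.24,-0.84,18,-0.07,0.19,-0.04,-0.08,-0.24,-0.85,18,-0.09,0.18,-0.04,-0.07,-0.24,-0.84,18,-0.1,0.18,-0.04,-0.08,-0.25,-0.85,18,-0.12,0.17,-0.03,-0.07,-0.24,-0.84,18,-0.129,0.154,-0.028,-0.076,-0.245,-0.849,18,-0.27,0.2,0.27,-0.19,-0.29,-0.72,18,-0.28,0.17,0.28,-0.19,-0.29,-0.72,18,-0.28,0.15,0.29,-0.19,-0.28,-0.72,18,-0.28,0.12,0.3,-0.19,-0.29,-0.71,18,-0.28,0.09,0.31,-0.2,-0.28,-0.72,18,-0.273,0.071,0.314,-0.193,-0.289,-0.713,18,0,0,0,0,0,0,18,0,0,0,0,0,0,18,0,0,0,0,0,0,18]
```

{"name": "jog_arm", "arguments": {"commands": [0,0,-0.78,0,0,0,18,0,0,-0.79,0,0.01,-0.01,18,0,0,-0.785,0,0.01,-0.01,18,0,0,0,0,0,0,18,-0.04,0.2,-0.05,-0.07,-0.24,-0.85,18,-0.05,0.19,-0.04,-0.07,-0.24,-0.84,18,-0.07,0.19,-0.04,-0.08,-0.24,-0.85,18,-0.09,0.18,-0.04,-0.07,-0.24,-0.84,18,-0.1,0.18,-0.04,-0.08,-0.25,-0.85,18,-0.12,0.17,-0.03,-0.07,-0.24,-0.84,18,-0.129,0.154,-0.028,-0.076,-0.245,-0.849,18,-0.27,0.2,0.27,-0.19,-0.29,-0.72,18,-0.28,0.17,0.28,-0.19,-0.29,-0.72,18,-0.28,0.15,0.29,-0.19,-0.28,-0.72,18,-0.28,0.12,0.3,-0.19,-0.29,-0.71,18,-0.28,0.09,0.31,-0.2,-0.28,-0.72,18,-0.273,0.071,0.314,-0.193,-0.289,-0.713,18,0,0,0,0,0,0,18,0,0,0,0,0,0,18,0,0,0,0,0,0,18]}}

```text
t: 54.18
tool_pos: [0.5506, 0.3013, 0.0906]
tool_rot: [-1.2, 2.551, 0.212]
contact_force: [-0.0, -0.4, -0.4]
opening: 0.0212
grip_force: 39.7
```

```bash
python3 - <<'E'
from rk import *
rs()
plan([(*rk(-.012,0,.013),140.5,-20,18,3,.025)],dec=3)
E
```

```text
t 54.2 p [0.5506 0.3013 0.0906] az 140.4 z [ 0.217  0.263 -0.94 ] F [-0.  -0.4 -0.4] op 0.0212 gf 39.7
rack [-0.0139  0.0009  0.0589] Fr [-0.4 -0.2 -0.2]
5 [-0.016,-0.007,0.383,0,-0.006,-0.01,18,-0.016,-0.007,0.382,0,-0.007,-0.009,18,0,0,0,0,0,0,18,0,0,0,0,0,0,18,0,0,0,0,0,0,18]
```

{"name": "jog_arm", "arguments": {"commands": [-0.016,-0.007,0.38,0,0,-0.01,18,-0.016,-0.007,0.38,0,-0.01,-0.01,18,0,0,0.03,0,0,0,18,0,0,0,0,0,0,18,0,0,0,0,0,0,18]}}

```text
t: 54.8
tool_pos: [0.5634, 0.315, 0.0476]
tool_rot: [-1.202, 2.547, 0.212]
contact_force: [-0.5, 0.3, -0.4]
opening: 0.0213
grip_force: 39.7
```

{"name": "jog_arm", "arguments": {"commands": [0,0,0.02,0,0,0,18,0,0,0,0,0,0,18,0,0,0,0,0,0,18]}}

```text
t: 55.18
tool_pos: [0.563, 0.3152, 0.0452]
tool_rot: [-1.203, 2.549, 0.212]
contact_force: [0.1, 0.5, -0.2]
opening: 0.0214
grip_force: 39.7
```

{"name": "jog_arm", "arguments": {"commands": [0,0,0.02,0,0,0,18,0,0,0,0,0,0,18,0,0,0,0,0,0,18]}}

```text
t: 55.55
tool_pos: [0.5633, 0.3155, 0.0446]
tool_rot: [-1.204, 2.549, 0.212]
contact_force: [-3.8, -2.4, 6.1]
opening: 0.0212
grip_force: 40.2
```

```bash
python3 -c "
from rk import *
rs()"
```

```text
t 55.5 p [0.5633 0.3155 0.0446] az 140.56 z [ 0.216  0.264 -0.94 ] F [-3.8 -2.4  6.1] op 0.0212 gf 40.2
rack [-0.0118  0.0001  0.0091] Fr [-2.   1.4  7.2]
```

Release, retreat well clear, then check everything.

{"name": "jog_arm", "arguments": {"commands": [0,0,-0.015,0,0,0,18,0,0,0,0,0,0,28,0,0,0,0,0,0,34,0,0,0,0,0,0,34,0,0,-0.3,0,0,0,34,0,0,-0.8,0,0,0,34,0,0,-0.9,0,0,0,50,0.7,0,-0.6,0,0.9,0,50,0.7,0,-0.6,0,0.9,0,50,0.7,0,-0.4,0,0.9,0,50,0.6,0,0,0,0.7,0,50,0,0,0,0,0,0,50,0,0,0,0,0,0,50,0,0,0,0,0,0,50]}}

```text
t: 57.3
tool_pos: [0.421, 0.1429, 0.2147]
tool_rot: [-1.339, 2.834, 0.007]
contact_force: [0.4, -0.5, -0.6]
opening: 0.0501
grip_force: 0.0
```

```bash
python3 - <<'E'
from plugs import *
from rk import *
rs(); D=plugs()
for c,d in D.items():
    W=cloud(d); Q=(W-O)@np.array([RX,RY,RZ]).T
    for y in(-.1,-.05,0):
        m=(Q[...,0]>-.05)&(Q[...,0]<.075)&(abs(Q[...,1]-y)<.018)&(Q[...,2]>.0095)&(Q[...,2]<.03)
        P=Q[m]
        if len(P)>10: print(c,y,len(P),P.min(0).round(4),P.max(0).round(4),np.polyfit(P[:,0],P[:,1],1).round(3))
    for n in("plug1",): print(c,[(round(r["p"],2),[int(x) for x in r["bbox"]]) for r in nets.silhouettes(c,n)])
a=cv2.resize(D["top"]["image"][150:240,95:245],None,fx=5,fy=5,interpolation=2); b=cv2.resize(D["scene"]["image"][95:275,140:370],None,fx=3.2609,fy=3.2609,interpolation=2)[:,:750]
save(np.vstack([a,b]),"s8.png",s=.57)
E
```

```text
t 57.3 p [0.421  0.1429 0.2147] az 140.57 z [ 0.005  0.007 -1.   ] F [ 0.4 -0.5 -0.6] op 0.0501 gf 0.0
rack [-1.638e-01  1.000e-04  2.455e-01] Fr [-0.3 -0.6 -0.6]
top -0.1 94 [-0.0472 -0.1177  0.0099] [ 0.0458 -0.0822  0.0276] [ 0.05 -0.1 ]
top -0.05 96 [-0.047  -0.0673  0.0096] [ 0.0468 -0.0327  0.026 ] [-0.004 -0.052]
top 0 111 [-0.0464 -0.0152  0.0095] [0.0569 0.017  0.0259] [ 0.006 -0.002]
top [(0.61, [131, 186, 148, 201])]
scene -0.1 93 [-0.0479 -0.1121  0.0097] [ 0.0313 -0.0937  0.0229] [ 0.02  -0.104]
scene -0.05 90 [-0.0485 -0.0631  0.0097] [ 0.0298 -0.044   0.0237] [ 0.011 -0.054]
scene 0 82 [-0.0467 -0.0141  0.0096] [0.0338 0.0039 0.023 ] [ 0.005 -0.004]
scene [(0.68, [129, 286, 190, 333]), (0.46, [321, 122, 338, 131])]
```

View pics/s8.png

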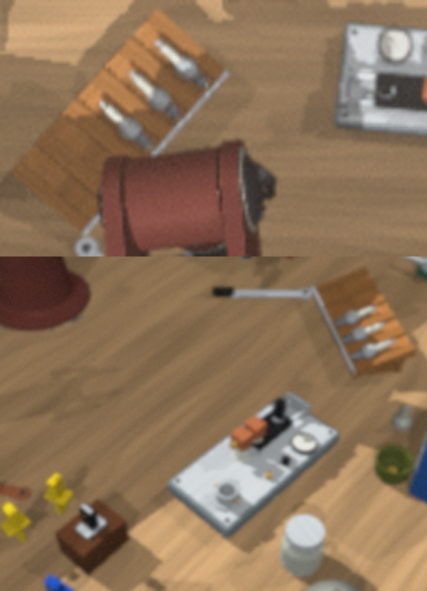

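The three plugs lie in separate grooves with their threads at the lip: top view around (125,125), (155,92) and (182,62). The gauge is home at (90,520) and the gap is closed up. Before handing in, I'll check the full views for any plug I missed.

```bash
python3 - <<'E'
from h import *
a=snap("top")["image"];b=snap("scene")["image"]
save(np.hstack([a,b]),"s9.png",s=.78)
W=cloud(snap("scene"))
E
```

```text
(no output)
```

View pics/s9.png

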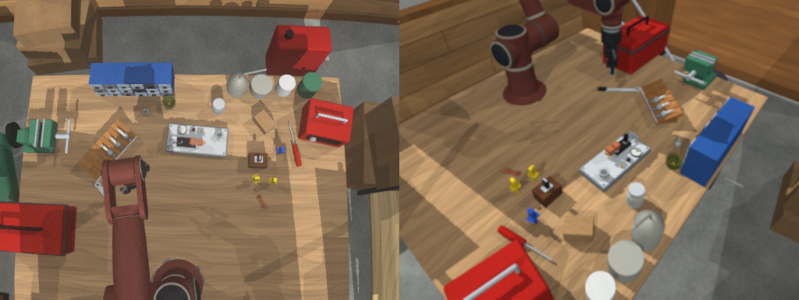

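View pics/top1.png

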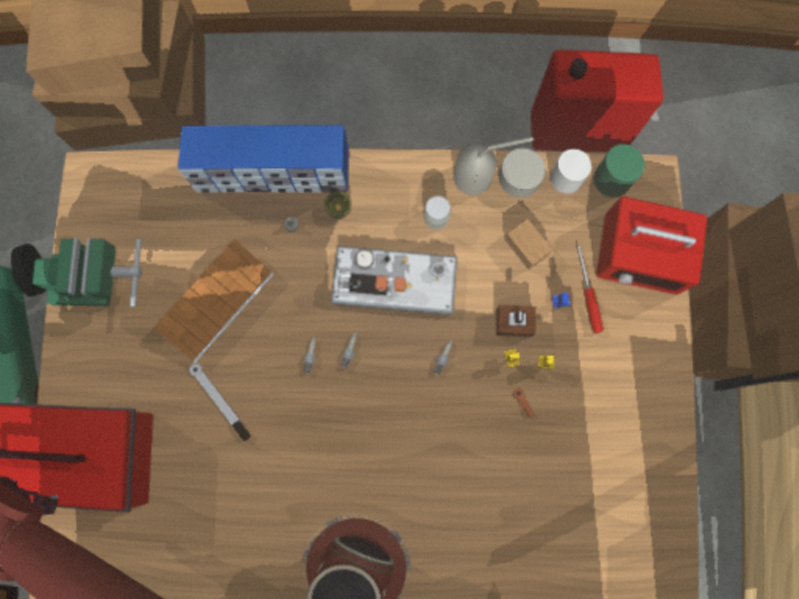

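Both full views show only three plugs, all now in the rack at around (110,135) in the left picture, and nothing else was moved. Handing in.

```bash
python3 -c "
from station import job
print(job.finish_job())"
```

```text
the job is handed in; nothing more can be done
None
```

The job is handed in: the spark gap is set snug on the gauge, the gauge is back fully home in its block, and all three plugs lie in separate rack grooves, thread downhill at the lip. I don't have the judge's result.

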